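# Set up the glassware drying station

## Task

Get the drying station ready: hang every peg plate from the rack on a stud of its own on the drying panel, pegs outward, slipped over the stud's head and slid down until it is locked behind the head and hangs straight. Carry the pot to the drying tray, tip all the stir bars out of it into the tray, and stand the empty pot upright on the round mat. Only when all that is done, set the air valve's lever half open, at 45 degrees, let go, and leave the bottle, the jar and the tip box where they are.

Things in the scene. Friction and masses are not known exactly. Their poses are not given: they have to be found in the camera images.
- plate1_c (a point): Centre of the orange keyhole peg plate (may be absent), 65 mm above its foot; loose, 60 g. z up, x out of its front. 6 mm thick (x), 64 wide (y), 130 tall; top 52 mm is a grip tab 34 wide. Entry hole 24 mm across, centred 24 mm below this point; an 11 mm slot runs up from it, ending 3.5 mm above this point: hung, the stud's shaft passes here. 2 pegs reach 34 mm forward, 23 mm left and right, 17-31 mm below.
- plate2_c (a point): Centre of the yellow keyhole peg plate (may be absent), 65 mm above its foot; loose, 60 g. z up, x out of its front. 6 mm thick (x), 64 wide (y), 130 tall; top 52 mm is a grip tab 34 wide. Entry hole 24 mm across, centred 24 mm below this point; an 11 mm slot runs up from it, ending 3.5 mm above this point: hung, the stud's shaft passes here. 2 pegs reach 34 mm forward, 23 mm left and right, 17-31 mm below.
- plate3_c (a point): Centre of the blue keyhole peg plate (may be absent), 65 mm above its foot; loose, 60 g. z up, x out of its front. 6 mm thick (x), 64 wide (y), 130 tall; top 52 mm is a grip tab 34 wide. Entry hole 24 mm across, centred 24 mm below this point; an 11 mm slot runs up from it, ending 3.5 mm above this point: hung, the stud's shaft passes here. 2 pegs reach 34 mm forward, 23 mm left and right, 17-31 mm below.
- stud1 (a point): Headed stud on the panel: middle of its shaft, 5 mm off the panel's face, 120 mm above the bench. It points along this frame's +x: shaft 7 mm thick, 10 long; brass head 17 mm across, 4 thick. A plate goes on with its x along this x: hole over the head, back until this point lies mid-sheet, then 24 mm down.
- stud2 (a point): Headed stud on the panel: middle of its shaft, 5 mm off the panel's face, 120 mm above the bench. It points along this frame's +x: shaft 7 mm thick, 10 long; brass head 17 mm across, 4 thick. A plate goes on with its x along this x: hole over the head, back until this point lies mid-sheet, then 24 mm down.
- stud3 (a point): Headed stud on the panel: middle of its shaft, 5 mm off the panel's face, 120 mm above the bench. It points along this frame's +x: shaft 7 mm thick, 10 long; brass head 17 mm across, 4 thick. A plate goes on with its x along this x: hole over the head, back until this point lies mid-sheet, then 24 mm down.
- panel: Drying panel, fixed, white, front facing its +x (away from the robot). Origin at the foot of its front face, mid-width. 280 mm wide (y), 18 thick, only 133 high, so the tab of a hung plate stands free above it, with room for a finger behind; a low foot (12 mm) reaches 75 mm behind the face. Three studs 86 mm apart along y.
- rack: Plate rack, fixed, grey, 50 x 280 mm: origin under its middle. Plates stand in one groove along its y, side by side 86 mm apart, fronts to its +x. Groove 8 mm wide between bars 26 mm high; its floor is 4 mm above the bench. Pinch a plate's tab from above, one finger before and one behind the sheet, and lift straight out.
- pot_c (a point): Centre of the steel pot, 37.5 mm over its foot; z towards the mouth, x towards its handle. Loose, about 0.25 kg. Conical, 75 mm high, 60 across at the foot, 104 at the rim, wall 4. Straight black round rod handle 14 mm thick, level along +x out to 152 mm from the axis, 55 mm above the foot. It points to -y at first, within 0.4 rad.
- pot_handle (a point): Grip point on the pot's rod handle: 110 mm from the pot's axis, 55 mm above its foot (17.5 mm above pot_c). Same axes as pot_c. The rod is round, so it can be pinched straight down or at any tilt about the rod.
- bar1_c (a point): Centre of a stir bar (may be absent): white capsule 13 mm thick, 30 mm long (its z is the long axis), green band round the middle, 12 g. At first in the pot.
- bar2_c (a point): Centre of a stir bar (may be absent): white capsule 13 mm thick, 30 mm long (its z is the long axis), green band round the middle, 12 g. At first in the pot.
- bar3_c (a point): Centre of a stir bar (may be absent): white capsule 13 mm thick, 30 mm long (its z is the long axis), green band round the middle, 12 g. At first in the pot.
- bar4_c (a point): Centre of a stir bar (may be absent): white capsule 13 mm thick, 30 mm long (its z is the long axis), green band round the middle, 12 g. At first in the pot.
- bar5_c (a point): Centre of a stir bar (may be absent): white capsule 13 mm thick, 30 mm long (its z is the long axis), green band round the middle, 12 g. At first in the pot.
- tray_in (a point): Drying tray, fixed, grey, 160 (x) by 220 (y) mm outside, walls 4 mm thick and 32 mm high: centre of its inner floor, 4 mm above the bench.
- mat_top (a point): Round blue-topped mat, fixed, 140 mm across, 3 mm thick: centre of its top.
- valve (a joint): Opening of the air valve in rad: 0 shut (lever across the brass pipe) to 1.571 fully open (lever along the pipe, over the nozzle side); grows anticlockwise seen from above. About 1.2 N at the grip point turns it; it stays where it is left.
- valve_axis (a point): Point on the valve lever's vertical turning axis, at the lever's mid height, 86 mm above the bench. Fixed; its x is the lever's direction at 0, its y (along the pipe, towards the nozzle) the lever's direction when fully open.
- valve_grip (a point): Point to grip on the red lever, 52 mm from the turning axis; lever 14 mm wide, 16 mm high, reaching 75 mm from the axis; x points outward along the lever.
- reagent_c (a point): Bystander: amber bottle, 60 mm across, 130 mm high; centre. Leave it alone.
- tipbox_c (a point): Bystander: blue box with yellow lid, 87 x 122 x 68 mm; centre. Leave it alone.
- vial_c (a point): Bystander: clear jar with white cap, 40 mm across, 60 mm high; centre. Leave it alone.

How it is judged:
By the outcome, as a careful person would: the job done as asked, in the order asked, and still so for the second after the job is handed in, with the robot touching nothing.
Of plate1, plate2, plate3 only 2 to 3 are there at a start; the rules pass over those that are not, and their reading is None.
Of bar1, bar2, bar3, bar4, bar5 only 3 to 5 are there at a start; the rules pass over those that are not, and their reading is None.
At some moment in a run one of pot may be knocked a few centimetres aside while the robot is not near it.
It also fails if it takes over 210 s, if anything falls off the work surface, if the arm or the gripper's body presses on something with over 40 N, if the wrist force passes 120 N, or if a joint passes its speed limit or range.

## Robot

A 6-joint arm with a two-finger parallel gripper is mounted at the origin on the work surface. World frame = base frame: x ahead of the robot, y to its left, z up, the work surface at z = 0. Lengths are in m, angles in rad, forces in N, time in s.
With the tool pointing down it reaches from about 0.375 to 0.9 m from the base axis. Payload 3.1 kg.
Tool frame: the origin (TCP) lies midway between the tips of the shut fingers; the grasp point (between the pads) lies 19 mm behind it; z points along the fingers, y is the line along which they close (so a half turn about z gives the same grasp; the last joint's range is limited). The gripper opens to 85 mm and grips with 20 to 120 N. Pads are 22 mm wide; open, the fingers measure 114 mm over their backs; the gripper's body (76 mm by 85 mm) begins 54 mm behind the grasp point. The pads swing forward as they close: fully open they stand 13 mm farther back than shut.
Start: joints at [1.077, 0.527, 1.433, -0, 1.181, -0.178], TCP at [0.193, 0.594, 0.231] pointing down, gripper open.
Joint ranges: [-3.08, 3.08], [-0.75, 2.2], [0.22, 2.44], [-1.43, 4.57], [0, 2.65], [-2.85, 2.85]. Speed limits (rad/s): [2.79, 2.79, 3.14, 3.14, 3.14, 3.14].

## Interface

Orientations are given as a unit quaternion [x, y, z, w].
In Python, from station import manip gives the robot as it stands. The module is installed in compiled form; this text tells all that it offers.
- The arm moves only by the tool apply_moves, never from a script. Its arguments are lists of equal length, an entry for each row: "claw": the gripper's target within -1 to 1 (fully open at 1, half-way at 0, shut at -1); "travel": the shift along the tool's x, y, z scaled (see below), a list of three; "turn": the turn, a rotation vector about the tool's x, y, z scaled (see below), a list of three. In form: {"claw": [claw, ...], "travel": [[dx, dy, dz], ...], "turn": [[rx, ry, rz], ...]}. A call has 1 to 5 rows; each row is the pose to reach, as a shift and turn from the pose commanded when the call began, along the tool's axes at that moment, turning the shorter way round; what a row does not reach only later rows make up. The controller multiplies each number of a shift by 800 mm and each number of a turn by 180 degrees. A row lasts 1/12 s, in which the tool goes at most 41.7 mm and 7.16 degrees, less where a joint would pass 70% of its speed; a pose out of reach is approached as far as the arm can. A call with a number of a shift or a turn outside -1 to 1 is refused whole. A call with a gripper value outside its range is refused whole. The fingers move at their own pace and stop on an object; "newtons" is the grip in N (left out, the last holds). Time passes only in rows, so rows that repeat a pose let the fingers close. It gives the time, the measured TCP pose, the force, the opening and the grip force at its end, in the units of the state.
- manip.sense(): the state, without advancing time (a new reading comes with each control period).
- manip.snapshot(name): name is "scene" or "top" or "wrist"; returns a dict with "pixels" (384x512x3 uint8, red, green, blue), "depth" (384x512 float32, m along the optical axis (not along the pixel's ray), 0 where there is no reading), "intrinsics" (3x3 intrinsics, pixels), "R" (3x3) and "t" (3): a world point X has camera coordinates R X + t. Camera axes: x right, y down, z forward; pixel columns grow to the right and rows downward; lengths in m; the calibration is good to about 2 mm. The wrist camera is an equidistant fisheye: a pixel r from the principal point sees the ray r / f radians off the axis. A picture is of the moment at which its call begins.
- manip.sign_off(): hands the job in; it is judged then, once.
The state is a dict: "t": time; "q": joint angles; "qd": joint speeds; "tau": joint torques, N m; "tcp_pos": TCP position; "tool_rot": TCP orientation; "force": force on the tool from outside, world axes, zero at the start; "ft_torque": the same for the moment, N m; "finger_gap": opening from 0.0 (shut) to 1.0 (fully open); "gripper_force": force on a finger pad.
Only numpy, scipy, OpenCV 4.12 (cv2) and the standard library are available. Lean on these libraries where they do the work, as an engineer would, in place of code of your own. Each camera call takes 0.05 s, during which the arm holds its last target. There are 200 camera calls.

## Working session

There is one attempt and no reset: what is moved stays moved. The work goes in short steps, Python scripts to look and compute and a tool call to move; the robot and the scene stay as the last step left them, time stands still between calls to the robot, and variables do not carry over. Pictures are saved under pics/ and viewed, at most 17 in all, crops included, and the job is handed in when it is done.

Besides the shell and the picture viewer there is one more tool, called after "Request:" by a JSON object that holds its "fn" and its "kwargs". apply_moves: Moves the arm, as the interface text tells. Shifts and turns lie within -1 to 1; 1 stands for 800 mm of shift or 180 degrees of turn. Its arguments: {"type":"object","properties":{"claw":{"type":"array","items":{"type":"number"}},"travel":{"type":"array","items":{"type":"array","items":{"type":"number"}}},"turn":{"type":"array","items":{"type":"array","items":{"type":"number"}}},"newtons":{"type":"number"}},"required":["claw","travel","turn"]}

```bash
mkdir -p pics
cat > h.py <<'E'
import numpy as np, cv2
from station import manip
from scipy.spatial.transform import Rotation as Rn
def snap(n): return manip.snapshot(n)
def save(s,f,box=None,k=1):
    im=s["pixels"][:,:,::-1]
    if box: im=im[box[1]:box[3],box[0]:box[2]]
    cv2.imwrite("pics/"+f,cv2.resize(im,None,fx=k,fy=k,interpolation=cv2.INTER_CUBIC))
def cloud(s):  # pinhole cams: HxWx3 world points
    K=s["intrinsics"];d=s["depth"];v,u=np.mgrid[:d.shape[0],:d.shape[1]]
    c=np.stack([(u-K[0,2])/K[0,0]*d,(v-K[1,2])/K[1,1]*d,d],-1)
    return (c-s["t"])@s["R"]
def rel(p,R=None,st=None):  # goal TCP pose -> travel, turn
    st=st or manip.sense();R0=Rn.from_quat(st["tool_rot"])
    tr=R0.inv().apply(np.array(p)-st["tcp_pos"])/0.8
    tu=(R0.inv()*R).as_rotvec()/np.pi if R is not None else np.zeros(3)
    return np.round(tr,4),np.round(tu,4)
E
python3 - <<'E'
from h import *
s=snap("top");save(s,"top1.png",k=1.55)
s2=snap("scene");save(s2,"sc1.png",k=1.55)
for q in(s,s2):print(q["R"],q["t"],q["intrinsics"])
print(manip.sense())
E
```

```text
[[ 0.02120855 -0.99957557  0.01997209]
 [-0.99513394 -0.0230285  -0.09580252]
 [ 0.09622179 -0.01784307 -0.99519998]] [-0.02017885  0.56788366  0.91783476] [[352.71705167   0.         259.35748345]
 [  0.         352.71705167 190.12774706]
 [  0.           0.           1.        ]]
[[ 0.34835561  0.93733789  0.00678575]
 [ 0.6478106  -0.23550983 -0.72448364]
 [-0.67748786  0.25677382 -0.68925859]] [-0.19091533 -0.29950417  1.43986417] [[398.59545823   0.         248.48560387]
 [  0.         398.59545823 191.90770163]
 [  0.           0.           1.        ]]
{'t': 0.1, 'q': array([ 1.07751850e+00,  5.28397452e-01,  1.43375261e+00, -1.34597951e-05,
        1.18139203e+00, -1.78506476e-01]), 'qd': array([-0.00028501, -0.00073504, -0.00267636,  0.0006816 ,  0.00233401,
       -0.00092919]), 'tau': array([-3.50517848e-04, -4.43304312e+01, -1.78585517e+01, -1.67408557e-04,
        3.87545850e-03, -6.66145709e-06]), 'tcp_pos': array([0.19317555, 0.5937346 , 0.23042342]), 'tool_rot': array([ 1.56734127e-01,  9.87640351e-01, -9.22299338e-04, -3.15402754e-04]), 'force': array([-0.44192888,  0.11205025,  0.11596017]), 'ft_torque': array([-0.00773324, -0.00907012,  0.02529746]), 'gripper_force': 0.0, 'finger_gap': 1.00223501348135}
```

View pics/top1.png

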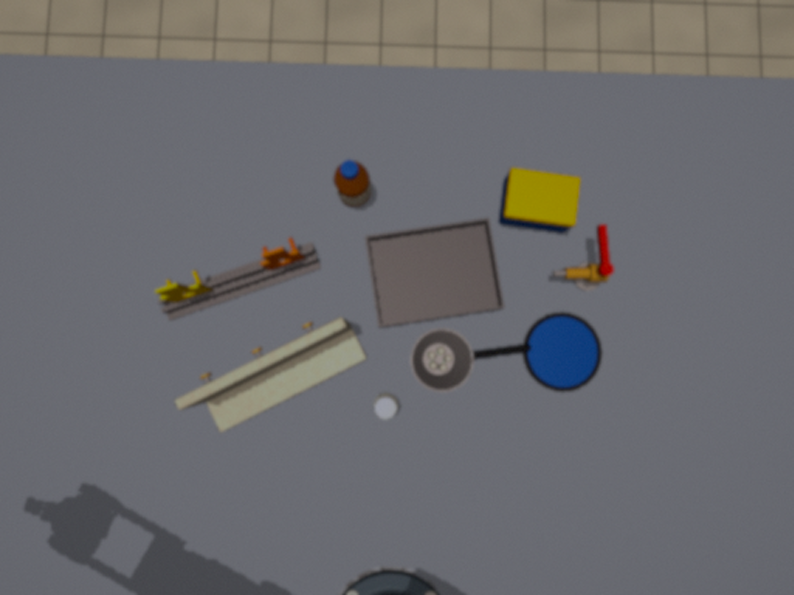

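View pics/sc1.png

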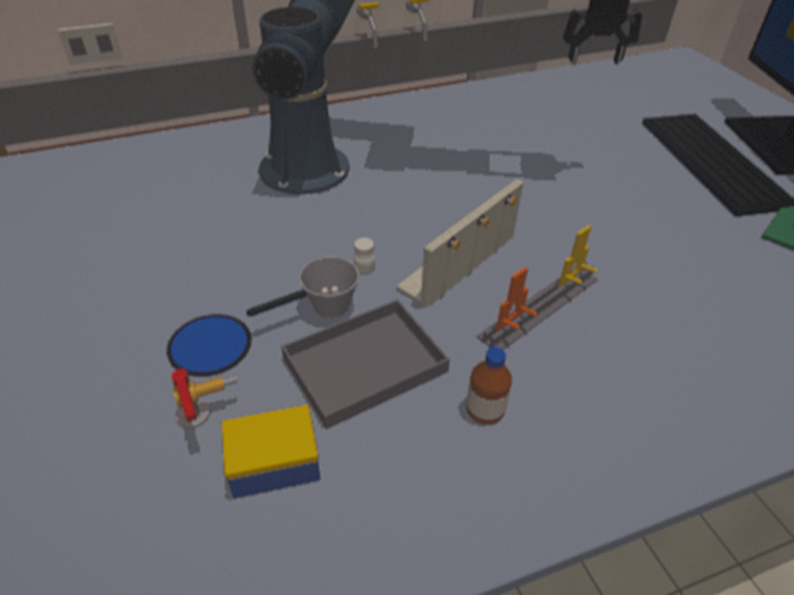

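The top view shows two plates, yellow at (180,288) and orange at (282,255), in the rack. It also shows the studs at (206,376), (257,350) and (307,324), the pot at (443,358) with its handle pointing right, the tray at (435,273), the mat at (563,350) and the valve lever at (604,250). Blue is absent.

```bash
cat >> h.py <<'E'
def hsv(s): return cv2.cvtColor(s["pixels"],cv2.COLOR_RGB2HSV)
def msk(s,lo,hi): return cv2.inRange(hsv(s),np.array(lo),np.array(hi))>0
E
python3 - <<'E'
from h import *
np.set_printoptions(precision=4,suppress=True)
for n in("top","scene"):
    s=snap(n);P=cloud(s);ok=s["depth"]>0
    print(n,"bench",np.median(P[...,2][ok&(np.abs(P[...,2])<.03)]))
    reg=(P[...,0]>.1)&(P[...,0]<.85)&(abs(P[...,1])<.6)&ok
    C={"orange":([5,180,90],[14,255,255]),"yellow":([22,180,90],[32,255,255]),"red":([0,180,90],[4,255,255]),"blue":([100,150,40],[120,255,255])}
    for c,(lo,hi) in C.items():
        m=msk(s,lo,hi)&reg
        nl,lab,st,ce=cv2.connectedComponentsWithStats(m.astype(np.uint8))
        for i in range(1,nl):
            if st[i,4]>15:
                q=P[lab==i];print(c,ce[i],st[i,4],"mean",q.mean(0),"min",q.min(0),"max",q.max(0))
    # heights
    for nm,(z0,z1) in {"panel top":(.128,.138),"rackbar":(.02,.03),"tray":(.028,.036),"potrim":(.07,.08)}.items():
        m=reg&(P[...,2]>z0)&(P[...,2]<z1)
        nl,lab,st,ce=cv2.connectedComponentsWithStats(m.astype(np.uint8))
        for i in range(1,nl):
            if st[i,4]>60:
                q=P[lab==i];r=cv2.minAreaRect(q[:,:2].astype(np.float32))
                print(nm,ce[i],st[i,4],r)
E
```

```text
top bench 0.0008951348477015579
orange [183.3529 168.8824] 17 mean [0.6189 0.1952 0.0395] min [0.6151 0.1845 0.0309] max [0.6225 0.2046 0.071 ]
yellow [349.1826 126.9808] 1457 mean [ 0.7361 -0.2389  0.0683] min [ 0.6894 -0.3034  0.0552] max [ 0.7835 -0.1764  0.0738]
yellow [123.9677 185.4194] 62 mean [0.5695 0.3426 0.0566] min [0.5563 0.3247 0.0056] max [0.595  0.3664 0.0834]
yellow [107.3559 186.678 ] 59 mean [0.5593 0.3599 0.1173] min [0.5491 0.3379 0.0502] max [0.5781 0.3864 0.1368]
red [389.3976 162.3976] 166 mean [ 0.6399 -0.3337  0.094 ] min [ 0.6022 -0.3448  0.0854] max [ 0.6823 -0.3259  0.0998]
blue [224.9419 108.9884] 86 mean [0.7547 0.0823 0.1307] min [0.7424 0.0701 0.1274] max [0.7681 0.0944 0.1344]
blue [341.6286 144.7571] 70 mean [ 0.6966 -0.2282  0.0318] min [ 0.6899 -0.2874  0.0225] max [ 0.7092 -0.1775  0.0428]
blue [362.4859 226.695 ] 1708 mean [ 0.4766 -0.2922  0.0044] min [ 0.4133 -0.3558 -0.0019] max [ 0.5391 -0.2162  0.0633]
panel top [224.9896 108.6042] 96 ((0.7551478743553162, 0.08224338293075562), (0.025762679055333138, 0.024476271122694016), 2.117095947265625
[... 3546 characters left out ...]
96362304688)
tray [234.4316 230.2286] 665 ((0.6107452511787415, -0.05955001711845398), (0.16440099477767944, 0.22208331525325775), 9.424714088439941)
tray [176.621  308.4032] 124 ((0.7811211943626404, -0.244707852602005), (0.1177869439125061, 0.004297235514968634), 83.433349609375)
potrim [303.227  157.5828] 163 ((0.4598180949687958, 0.21032074093818665), (0.019057471305131912, 0.27987292408943176), 24.571748733520508)
potrim [211.5417 176.5583] 240 ((0.46037065982818604, -0.07197804003953934), (0.1013830304145813, 0.10279254615306854), 89.95989227294922)
potrim [314.5926 251.9506] 81 ((0.7713565230369568, 0.07365056872367859), (0.058421842753887177, 0.02817419357597828), 52.741580963134766)
```

```bash
cat >> h.py <<'E'
def down(th): # th deg: heading of tool y, tool pointing down
    t=np.radians(th);return Rn.from_matrix(np.array([[-np.sin(t),np.cos(t),0],[np.cos(t),np.sin(t),0],[0,0,-1]]).T)
def fray(s,u,v): # fisheye pixel -> world origin, dir
    K=s["intrinsics"];a=(u-K[0,2])/K[0,0];b=(v-K[1,2])/K[1,1];r=np.hypot(a,b)
    k=np.sin(r)/np.maximum(r,1e-9);d=np.stack([a*k,b*k,np.cos(r)],-1)
    return -s["R"].T@s["t"], d@s["R"]
def fcloud(s):
    v,u=np.mgrid[:384,:512];o,d=fray(s,u,v);z=d@s["R"][2]
    return o+d*(s["depth"]/np.where(z>.05,z,np.nan))[...,None]
def onz(s,u,v,z):
    o,d=fray(s,np.asarray(u,float),np.asarray(v,float));return o+d*((z-o[2])/d[...,2])[...,None]
def fproj(s,X):
    c=s["R"]@np.asarray(X)+s["t"];r=np.hypot(c[0],c[1]);a=np.arctan2(r,c[2]);K=s["intrinsics"]
    return K[0,2]+K[0,0]*a*c[0]/r,K[1,2]+K[1,1]*a*c[1]/r
E
python3 - <<'E'
from h import *
s=snap("wrist");st=manip.sense()
R0=Rn.from_quat(st["tool_rot"])
print(s["intrinsics"],"cam in tool",R0.inv().apply(-s["R"].T@s["t"]-st["tcp_pos"]),R0.inv().apply(s["R"]))
print(rel([.52,.24,.30],down(24)))
E
```

```text
[[297.31863964   0.         256.09540806]
 [  0.         297.31863964 195.01216405]
 [  0.           0.           1.        ]] cam in tool [ 0.06809914  0.00043855 -0.14285789] [[-2.33988871e-04  9.99999913e-01 -3.44405170e-04]
 [-9.62249161e-01 -3.18892340e-04 -2.72169892e-01]
 [-2.72169978e-01  2.67718861e-04  9.62249152e-01]]
(array([-0.5253, -0.2944, -0.0863]), array([-3.000e-04,  1.000e-04,  2.665e-01]))
```

Request:
{"fn": "apply_moves", "kwargs": {"claw": [1,1,1,1,1], "travel": [[-0.525,-0.294,-0.086],[-0.525,-0.294,-0.086],[-0.525,-0.294,-0.086],[-0.525,-0.294,-0.086],[-0.525,-0.294,-0.086]], "turn": [[0,0,0.267],[0,0,0.267],[0,0,0.267],[0,0,0.267],[0,0,0.267]]}}

```text
t: 0.67
tcp_pos: [0.3341, 0.4413, 0.261]
tool_rot: [0.455, 0.89, -0.0, 0.0]
force: [0.0, 0.6, -0.6]
finger_gap: 1.0
gripper_force: 0.0
```

```bash
python3 -c "
from h import *
print(rel([.52,.24,.30],down(24)),manip.sense()['t'])"
```

```text
(array([-0.34  ,  0.041 , -0.0487]), array([-0.    ,  0.    ,  0.0658])) 0.6667
```

Request:
{"fn": "apply_moves", "kwargs": {"claw": [1,1,1,1,1], "travel": [[-0.34,0.041,-0.049],[-0.34,0.041,-0.049],[-0.34,0.041,-0.049],[-0.34,0.041,-0.049],[-0.34,0.041,-0.049]], "turn": [[0,0,0.066],[0,0,0.066],[0,0,0.066],[0,0,0.066],[0,0,0.066]]}}

```text
t: 1.08
tcp_pos: [0.4751, 0.2902, 0.2907]
tool_rot: [0.543, 0.84, 0.0, -0.0]
force: [0.9, 1.0, 0.2]
finger_gap: 1.0
gripper_force: 0.0
```

Request:
{"fn": "apply_moves", "kwargs": {"claw": [1,1,1], "travel": [[-0.08,0.009,-0.011],[-0.08,0.009,-0.011],[-0.08,0.009,-0.011]], "turn": [[0,0,0],[0,0,0],[0,0,0]]}}

```text
t: 1.33
tcp_pos: [0.5105, 0.2325, 0.2998]
tool_rot: [0.545, 0.838, 0.0, 0.002]
force: [-1.0, 0.5, -0.1]
finger_gap: 0.999
gripper_force: 0.0
```

Run:
```python
from h import *
np.set_printoptions(precision=4,suppress=True)
st=manip.sense();print(st["tcp_pos"],st["t"],np.abs(st["qd"]).max())
s=snap("wrist");save(s,"w1.png",k=1.55)
np.save("w1.npy",s,allow_pickle=True)
P=fcloud(s)
for nm,(z0,z1) in {"panel top":(.127,.139),"bar":(.02,.032)}.items():
    m=(P[...,2]>z0)&(P[...,2]<z1)
    nl,lab,sta,ce=cv2.connectedComponentsWithStats(m.astype(np.uint8))
    for i in range(1,nl):
        if sta[i,4]>80:
            q=P[lab==i];print(nm,ce[i],sta[i,4],cv2.minAreaRect(q[:,:2].astype(np.float32)))
```

```text
[0.5105 0.2325 0.2998] 1.3333 0.06945967036636355
panel top [195.9609 165.538 ] 3916 ((0.45258939266204834, 0.20622554421424866), (0.01933387666940689, 0.28012606501579285), 27.763221740722656)
panel top [345.9957  95.1149] 235 ((0.5623472929000854, 0.3545767664909363), (0.0068986862897872925, 0.034530747681856155), 21.11899757385254)
panel top [328.9886 242.8343] 175 ((0.621742844581604, 0.19644804298877716), (0.006674366071820259, 0.03415989875793457), 20.924793243408203)
bar [316.2664 153.2157] 1757 ((0.5917437076568604, 0.27733564376831055), (0.025499913841485977, 0.28043073415756226), 20.767719268798828)
bar [330.9157  66.2048] 83 ((0.553050696849823, 0.40165701508522034), (0.008378897793591022, 0.02140124887228012), 20.077659606933594)
bar [  1.0286 181.0571] 105 ((0.06904781609773636, 0.009832257404923439), (0.012149998918175697, 0.07887247204780579), 8.410284996032715)
bar [134.4375 242.8661] 112 ((0.38035693764686584, 0.031161276623606682), (0.03740774095058441, 0.015034554526209831), 6.586336612701416)
bar [264.599  288.6584] 404 ((0.6132253408432007, 0.04585394263267517), (0.05711374059319496, 0.1474686712026596), 76.5031509399414)
```

View pics/w1.png

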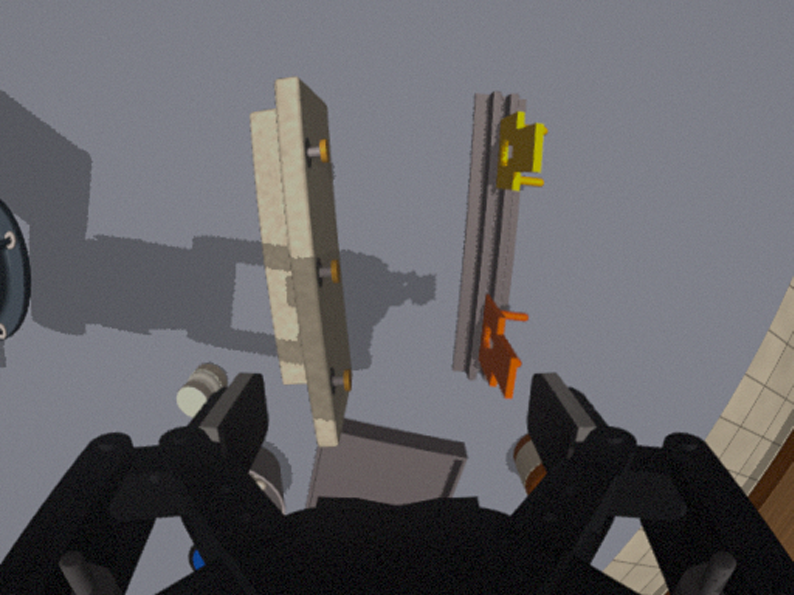

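The wrist view shows the brass heads at (324,150), (335,272) and (347,380), the yellow tab at (535,147) and the orange tab at (510,375). The depth is clean.

Run:
```python
from h import *
np.set_printoptions(precision=4,suppress=True)
s=np.load("w1.npy",allow_pickle=True).item();P=fcloud(s)
n=np.array([np.cos(np.radians(27.76)),np.sin(np.radians(27.76))]);t=np.array([-n[1],n[0]])
c=np.array([.4526,.2062])
m=msk(s,[8,120,60],[24,255,255])&(P[...,2]>.1)
nl,lab,sta,ce=cv2.connectedComponentsWithStats(m.astype(np.uint8))
for i in range(1,nl):
    if sta[i,4]>10:
        q=P[lab==i];e=q[:,:2]-c;a=e@n;b=e@t;print(ce[i],sta[i,4],"n",a.min(),a.max(),"t",b.min(),b.max(),"z",q[:,2].max(),q[:,2].min())
# front face plane of panel
E=P[...,:2]-c
f=(abs(E@t)<.13)&(P[...,2]>.05)&(P[...,2]<.1)&((E@n)>0)&((E@n)<.03)
print("face n",np.median((E@n)[f]),f.sum())
m=(P[...,2]>.129)&(abs(E@t)<.13)&(abs(E@n)<.02);print("top n",np.percentile((E@n)[m],[1,99]),np.percentile(P[...,2][m],[5,50,95]))
```

```text
[339.7662  95.658 ] 231 n 0.06856027128284159 0.16614343955185293 t 0.06410867240419245 0.0973010222397926 z 0.4426453696387986 0.10013875203711153
[208.6711  96.75  ] 76 n 0.018389825110594147 0.023145145938441095 t 0.0782488671611492 0.09367637501453616 z 0.12971250661223876 0.1185747838902711
[215.7857 174.7286] 70 n 0.018526759893596773 0.06856027128284159 t -0.007266386800066654 0.06518302019549851 z 0.4426453696387986 0.11612580741303702
[326.8    238.0182] 330 n 0.06856027128284159 0.15021231093516343 t -0.10389981406137576 0.06518302019549851 z 0.4426453696387986 0.10003530513191522
[223.537  244.7407] 54 n 0.018851886121497297 0.06856027128284159 t -0.09104191741391572 0.06518302019549851 z 0.4426453696387986 0.1178269780452808
face n 0.008712980607231973 1093
top n [-0.0084  0.0194] [0.1321 0.3674 0.4029]
```

```bash
python3 -c "
from h import *
print(manip.sense()['tcp_pos']);print(rel([.6217,.1964,.17],down(20.8)));print(rel([.6217,.1964,.095],down(20.8)))"
```

```text
[0.5085781  0.23452384 0.29934333]
(array([-0.101 ,  0.1096,  0.1618]), array([0.0003, 0.0001, 0.0178]))
(array([-0.101 ,  0.1095,  0.2556]), array([0.0003, 0.0001, 0.0178]))
```

Request:
{"fn": "apply_moves", "kwargs": {"claw": [0.6,0.6,0.6,0.6,0.6], "travel": [[-0.101,0.11,0.162],[-0.101,0.11,0.162],[-0.101,0.11,0.162],[-0.101,0.11,0.162],[-0.101,0.11,0.162]], "turn": [[0,0,0.018],[0,0,0.018],[0,0,0.018],[0,0,0.018],[0,0,0.018]]}}

```text
t: 1.8
tcp_pos: [0.6206, 0.1983, 0.1634]
tool_rot: [0.566, 0.824, -0.002, -0.002]
force: [-0.4, 0.6, -0.8]
finger_gap: 0.797
gripper_force: 0.0
```

Request:
{"fn": "apply_moves", "kwargs": {"claw": [0.6,0.6], "travel": [[0,0,0],[0,0,0]], "turn": [[0,0,0],[0,0,0]]}}

```text
t: 1.97
tcp_pos: [0.6192, 0.2002, 0.1691]
tool_rot: [0.566, 0.825, -0.001, -0.001]
force: [-0.3, 1.1, 0.3]
finger_gap: 0.797
gripper_force: 0.0
```

```bash
python3 -c "
from h import *
print(manip.sense()['tcp_pos']);print(rel([.6217,.1964,.095],down(20.8)))
s=snap('wrist');P=fcloud(s)
m=(P[...,2]>.128)&(P[...,2]<.14)&msk(s,[3,120,50],[16,255,255])
print(m.sum(),cv2.minAreaRect(P[m][:,:2].astype(np.float32)))
print(manip.sense()['tcp_pos'])
"
```

```text
[0.61917904 0.20018505 0.16911233]
(array([-0.0057,  0.0014,  0.0926]), array([-0.0007, -0.0004,  0.0015]))
454 ((0.5147730112075806, 0.1972922831773758), (0.10671448707580566, 0.22467586398124695), 68.03429412841797)
[0.61943869 0.2004942  0.1704538 ]
```

Request:
{"fn": "apply_moves", "kwargs": {"claw": [0.4,0.4,0.4,0.4], "travel": [[-0.0055,0.001,0.04],[-0.0055,0.001,0.093],[-0.0055,0.001,0.093],[-0.0055,0.001,0.093]], "turn": [[0,0,0],[0,0,0],[0,0,0],[0,0,0]]}}

```text
t: 2.35
tcp_pos: [0.6201, 0.1961, 0.0947]
tool_rot: [0.566, 0.825, -0.002, -0.002]
force: [-0.4, -0.1, 0.7]
finger_gap: 0.699
gripper_force: 0.0
```

```bash
python3 -c "
from h import *
print(rel([.6217,.1964,.095],down(20.8)))
s=snap('wrist');save(s,'w2.png',k=1.2)
print(manip.sense()['tcp_pos'])
"
```

```text
(array([-0.0004,  0.002 , -0.0004]), array([-0.0015, -0.0004,  0.0017]))
[0.62242598 0.19630961 0.09694891]
```

View pics/w2.png

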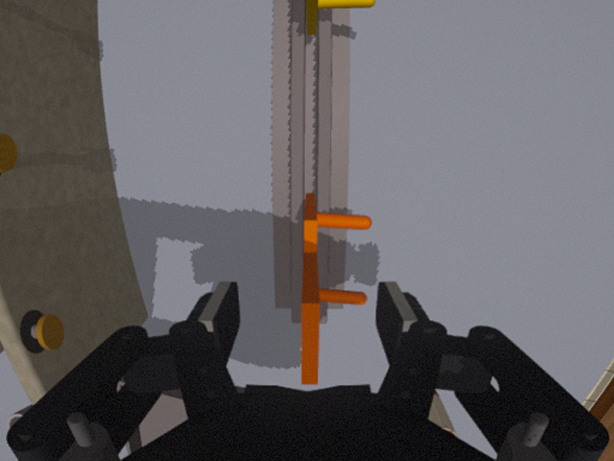

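The orange tab at (311,340) stands between the fingers, centred and parallel to them. Closing.

Request:
{"fn": "apply_moves", "kwargs": {"claw": [-1,-1,-1,-1,-1], "travel": [[0,0,0],[0,0,0],[0,0,0],[0,0,0],[0,0,0]], "turn": [[0,0,0],[0,0,0],[0,0,0],[0,0,0],[0,0,0]], "newtons": 50}}

```text
t: 2.82
tcp_pos: [0.6228, 0.1952, 0.0969]
tool_rot: [0.566, 0.824, 0.0, 0.0]
force: [-0.9, -0.1, 4.4]
finger_gap: 0.064
gripper_force: 49.1
```

Request:
{"fn": "apply_moves", "kwargs": {"claw": [-1,-1,-1,-1,-1], "travel": [[0,0,0],[0,0,0],[0,0,0],[0,0,0],[0,0,0]], "turn": [[0,0,0],[0,0,0],[0,0,0],[0,0,0],[0,0,0]]}}

```text
t: 3.23
tcp_pos: [0.6229, 0.1952, 0.0969]
tool_rot: [0.566, 0.824, 0.0, 0.0]
force: [-1.3, -0.8, 6.3]
finger_gap: 0.062
gripper_force: 49.5
```

Request:
{"fn": "apply_moves", "kwargs": {"claw": [-1,-1,-1,-1,-1], "travel": [[0,0,-0.03],[0,0,-0.08],[0,0,-0.11],[0,0,-0.11],[0,0,-0.11]], "turn": [[0,0,0],[0,0,0],[0,0,0],[0,0,0],[0,0,0]]}}

```text
t: 3.65
tcp_pos: [0.6238, 0.1954, 0.1854]
tool_rot: [0.566, 0.824, 0.002, 0.002]
force: [-0.0, 0.4, -0.6]
finger_gap: 0.064
gripper_force: 49.5
```

```bash
python3 -c "
from h import *
print(manip.sense()['tcp_pos'],manip.sense()['t'])
s=snap('wrist');save(s,'w3.png',k=1.2);P=fcloud(s);st=manip.sense();R0=Rn.from_quat(st['tool_rot'])
m=msk(s,[3,150,50],[16,255,255])
Q=R0.inv().apply(P[m]-st['tcp_pos'])
Q=Q[(abs(Q[:,1])<.05)&(Q[:,0]<.05)&(Q[:,0]>-.05)]
for z in np.arange(-.06,.1,.01):
  q=Q[(Q[:,2]>z)&(Q[:,2]<z+.01)]
  if len(q)>5: print('%.2f'%z,len(q),np.round(np.percentile(q,[2,98],axis=0)[:,:2].T,4).tolist())
"
```

```text
[0.62384569 0.19543413 0.185402  ] 3.65
-0.06 9 [[-0.0082, -0.0032], [0.0354, 0.0409]]
-0.05 130 [[-0.0147, 0.0175], [-0.0007, 0.0052]]
-0.04 1014 [[-0.0149, 0.0182], [-0.0007, 0.0051]]
-0.03 130 [[0.0104, 0.0185], [-0.0013, 0.0052]]
-0.02 100 [[0.0068, 0.0186], [-0.0011, 0.018]]
-0.01 80 [[0.0067, 0.0185], [-0.0006, 0.0143]]
0.00 55 [[0.0174, 0.0184], [-0.0003, 0.005]]
0.01 337 [[0.0176, 0.0328], [-0.0003, 0.0052]]
0.02 31 [[0.0324, 0.0329], [0.0001, 0.0054]]
0.03 32 [[0.0324, 0.0329], [0.0, 0.0051]]
0.04 628 [[-0.0229, 0.0326], [0.0026, 0.0348]]
0.05 38 [[0.0249, 0.0328], [-0.0001, 0.012]]
0.06 17 [[0.0325, 0.0329], [0.0001, 0.0049]]
0.07 13 [[0.0325, 0.0328], [0.0007, 0.0048]]
0.08 11 [[0.0325, 0.0327], [0.0004, 0.0043]]
```

View pics/w3.png

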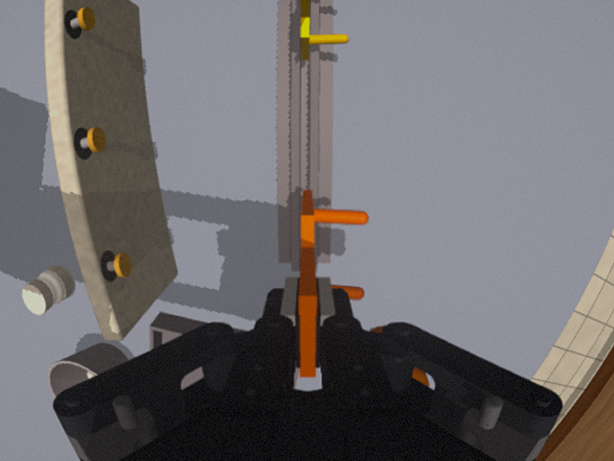

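The plate is held upright and centred, and the studs are visible at (122,265), (96,139) and (84,18).

```bash
cat >> h.py <<'E'
PC=np.array([.4526,.2062]);PH=27.76
def pan(n,t,z):
    a=np.radians(PH);nn=np.array([np.cos(a),np.sin(a)]);tt=np.array([-nn[1],nn[0]]);return np.r_[PC+n*nn+t*tt,z]
def inpan(p):
    a=np.radians(PH);d=np.asarray(p)[...,:2]-PC;return np.stack([d@[np.cos(a),np.sin(a)],d@[-np.sin(a),np.cos(a)],np.asarray(p)[...,2]],-1)
E
python3 -c "
from h import *
print(rel(pan(.0477,-.0872,.175),down(PH)),manip.sense()['t'])"
```

```text
(array([-0.0123, -0.1212,  0.0105]), array([ 0.0001,  0.    , -0.0374])) 3.7
```

Request:
{"fn": "apply_moves", "kwargs": {"claw": [-1,-1,-1,-1,-1], "travel": [[-0.012,-0.04,0.01],[-0.012,-0.08,0.01],[-0.012,-0.121,0.01],[-0.012,-0.121,0.01],[-0.012,-0.121,0.01]], "turn": [[0,0,-0.03],[0,0,-0.037],[0,0,-0.037],[0,0,-0.037],[0,0,-0.037]]}}

```text
t: 4.12
tcp_pos: [0.5322, 0.151, 0.1732]
tool_rot: [0.518, 0.856, -0.002, -0.003]
force: [0.7, 0.0, -0.8]
finger_gap: 0.061
gripper_force: 49.5
```

```bash
cat > plate.py <<'E'
from h import *
import sys
np.set_printoptions(precision=4,suppress=True)
lo,hi=([3,150,50],[16,255,255]) if sys.argv[1]=="o" else ([22,150,50],[34,255,255])
ts=float(sys.argv[2]);s=snap('wrist')
if len(sys.argv)>3: save(s,sys.argv[3],k=1.2)
P=fcloud(s);st=manip.sense();R0=Rn.from_quat(st['tool_rot'])
print("tcp pan",inpan(st['tcp_pos']),"head",np.degrees(np.arctan2(*R0.apply([0,1,0])[[1,0]])),"F",st["force"])
m=msk(s,lo,hi);Q=R0.inv().apply(P-st['tcp_pos'])
m&=(abs(Q[...,1])<.05)&(abs(Q[...,0])<.05)
for z0,z1 in((-.05,-.03),(.01,.02),(.06,.09)):
    k=m&(Q[...,2]>z0)&(Q[...,2]<z1)
    if k.sum()>5: print("plate z",z0,"n",np.percentile(inpan(P[k])[:,0],[3,97]),"t",np.percentile(inpan(P[k])[:,1],[3,97]),"zmax",P[k][:,2].max())
I=inpan(P);k=(I[...,0]>.014)&(I[...,0]<.027)&(abs(I[...,1]-ts)<.012)&(abs(I[...,2]-.12)<.015)
if k.sum()>5: print("head",k.sum(),np.percentile(I[k],[2,98],axis=0))
k=(abs(I[...,0]-.009)<.006)&(abs(I[...,1]-ts)<.04)&(abs(I[...,2]-.11)<.02);k&=~(abs(I[...,1]-ts)<.015)
if k.sum()>5: print("face n",k.sum(),np.median(I[k][:,0]))
E
python3 plate.py o -.086 w4.png
```

```text
tcp pan [ 0.0472 -0.0868  0.1739] head 27.66107574016883 F [ 1.1862 -0.9007 -0.0315]Traceback (most recent call last):
  File "plate.py", line 9, in <module>
    m=msk(s,lo,hi);Q=R0.inv().apply(P-st['tcp_pos'])
                     ~~~~~~~~~~~~~~^^^^^^^^^^^^^^^^^
  File "scipy/spatial/transform/_rotation.pyx", line 2580, in scipy.spatial.transform._rotation.Rotation.apply
ValueError: Expected input of shape (3,) or (P, 3), got (384, 512, 3).
```

View pics/w4.png

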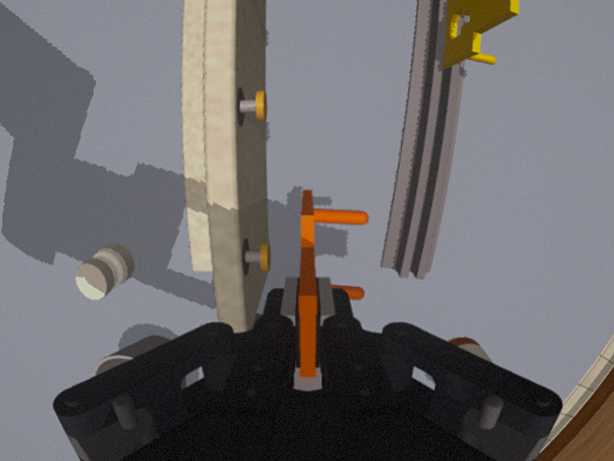

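The plate at (308,250) is parallel to the panel, and the stud head is at (264,257), between the plate's pegs. Fix the script.

```bash
sed -i "s/Q=R0.inv().apply(P-st\['tcp_pos'\])/Q=(P-st['tcp_pos'])@R0.as_matrix()/" plate.py; python3 plate.py o -.086
```

```text
tcp pan [ 0.0486 -0.0873  0.1744] head 27.676337805982566 F [ 0.6455 -0.2529 -0.1387]
plate z -0.05 n [0.0454 0.0511] t [-0.1009 -0.0686] zmax 0.21306112459180712
plate z 0.01 n [0.0454 0.0509] t [-0.069  -0.0539] zmax 0.16416980118873245
plate z 0.06 n [0.0458 0.0503] t [-0.054  -0.0536] zmax 0.11416016080248426
head 257 [[ 0.0143 -0.0923  0.1144]
 [ 0.0229 -0.0772  0.1294]]
face n 652 0.008574415021116496
```

Request:
{"fn": "apply_moves", "kwargs": {"claw": [-1,-1,-1,-1,-1], "travel": [[0,0,0.0025],[0,-0.012,0.0025],[0,-0.024,0.0025],[0,-0.036,0.0025],[0,-0.043,0.0025]], "turn": [[0,0,0],[0,0,0],[0,0,0],[0,0,0],[0,0,0]]}}

```text
t: 4.63
tcp_pos: [0.5034, 0.1351, 0.1728]
tool_rot: [0.517, 0.856, -0.001, -0.001]
force: [-0.8, -0.2, -0.8]
finger_gap: 0.066
gripper_force: 49.5
```

Request:
{"fn": "apply_moves", "kwargs": {"claw": [-1,-1], "travel": [[0,0,0],[0,0,0]], "turn": [[0,0,0],[0,0,0]]}}

```text
t: 4.8
tcp_pos: [0.5052, 0.1354, 0.1734]
tool_rot: [0.518, 0.856, 0.0, 0.0]
force: [-0.0, -0.4, -0.6]
finger_gap: 0.062
gripper_force: 49.5
```

```bash
python3 plate.py o -.086
```

```text
tcp pan [ 0.014  -0.0872  0.1734] head 27.67339353965646 F [-0.3533  0.6357 -0.8409]
plate z -0.05 n [0.0116 0.0173] t [-0.1013 -0.0688] zmax 0.21223484506463203
plate z 0.01 n [0.0118 0.0173] t [-0.0693 -0.0542] zmax 0.16311995630438864
plate z 0.06 n [0.0124 0.0168] t [-0.0544 -0.054 ] zmax 0.11332123098040445
head 146 [[ 0.0191 -0.0924  0.1184]
 [ 0.0227 -0.0777  0.1297]]
face n 100 0.00899363057227313
```

Request:
{"fn": "apply_moves", "kwargs": {"claw": [-1,-1,-1,-1,-1], "travel": [[0.0005,-0.0005,0.008],[0.0005,-0.0005,0.016],[0.0005,-0.0005,0.024],[0.0005,-0.0005,0.03],[0.0005,-0.0005,0.03]], "turn": [[0,0,0],[0,0,0],[0,0,0],[0,0,0],[0,0,0]]}}

```text
t: 5.27
tcp_pos: [0.5045, 0.1358, 0.1479]
tool_rot: [0.517, 0.856, -0.0, -0.001]
force: [0.9, 0.3, -0.3]
finger_gap: 0.059
gripper_force: 49.7
```

```bash
python3 plate.py o -.086
```

```text
tcp pan [ 0.0132 -0.0865  0.1483] head 27.696328055897613 F [-0.4801  0.4958 -0.9588]
plate z -0.05 n [0.0113 0.017 ] t [-0.1007 -0.0681] zmax 0.18711689997179742
plate z 0.01 n [0.0113 0.0168] t [-0.0687 -0.0535] zmax 0.13807840730702314
plate z 0.06 n [0.0112 0.0161] t [-0.0537 -0.0533] zmax 0.08805291850130298
head 148 [[ 0.0183 -0.0853  0.1188]
 [ 0.0229 -0.077   0.1292]]
face n 170 0.008911070994774627
```

Request:
{"fn": "apply_moves", "kwargs": {"claw": [-0.9,-0.6,-0.2,0,0], "travel": [[0,0,0.001],[0,0,0.001],[0,0,0.001],[0,0,0.001],[0,0,0.001]], "turn": [[0,0,0],[0,0,0],[0,0,0],[0,0,0],[0,0,0]]}}

```text
t: 5.73
tcp_pos: [0.505, 0.1358, 0.1485]
tool_rot: [0.517, 0.856, 0.0, 0.0]
force: [-0.4, -0.1, -1.0]
finger_gap: 0.501
gripper_force: 0.0
```

Request:
{"fn": "apply_moves", "kwargs": {"claw": [0.2,0.2,0.2,0.2,0.2], "travel": [[0,0,-0.02],[0,0,-0.06],[0,0,-0.1],[0,0,-0.1],[0,0,-0.1]], "turn": [[0,0,0],[0,0,0],[0,0,0],[0,0,0],[0,0,0]]}}

```text
t: 6.15
tcp_pos: [0.5062, 0.1359, 0.2304]
tool_rot: [0.517, 0.856, 0.001, 0.002]
force: [-0.2, -0.3, 0.2]
finger_gap: 0.597
gripper_force: 0.0
```

Run:
```python
from h import *
np.set_printoptions(precision=4,suppress=True)
s=snap("wrist");P=fcloud(s);I=inpan(P)
m=msk(s,[3,150,50],[16,255,255])&(abs(I[...,1]+.086)<.05)&(abs(I[...,0])<.06)
for z0,z1 in((.17,.2),(.13,.16),(.085,.11),(.05,.085)):
    k=m&(P[...,2]>z0)&(P[...,2]<z1)
    if k.sum()>5: print(z0,np.percentile(I[k],[2,98],axis=0))
# yellow tab and target
k=msk(s,[20,120,50],[34,255,255])&(P[...,2]>.125)&(P[...,2]<.14)&(np.hypot(P[...,0]-.5623,P[...,1]-.3546)<.05)
print("yellow",k.sum(),cv2.minAreaRect(P[k][:,:2].astype(np.float32)) if k.any() else 0)
print(manip.sense()["tcp_pos"],rel([.563,.3546,.20],down(20.8)))
```

```text
0.17 [[ 0.0132 -0.0997  0.1738]
 [ 0.0185 -0.0672  0.1866]]
0.13 [[ 0.0121 -0.0689  0.1314]
 [ 0.0178 -0.0536  0.1578]]
0.085 [[ 0.0115 -0.1115  0.0923]
 [ 0.0462 -0.0544  0.1034]]
0.05 [[ 0.0112 -0.1161  0.0644]
 [ 0.0153 -0.0546  0.0846]]
yellow 346 ((0.5623719692230225, 0.35451194643974304), (0.008061720989644527, 0.03440355882048607), 19.847681045532227)
[0.5049 0.1358 0.2289] (array([0.2085, 0.1913, 0.0363]), array([0.0005, 0.0002, 0.0383]))
```

```bash
python3 -c "
from h import *
print(rel([.5605,.3538,.17],down(20.8)))"
```

```text
(array([0.209 , 0.1881, 0.0738]), array([0.0005, 0.0002, 0.0383]))
```

Request:
{"fn": "apply_moves", "kwargs": {"claw": [0.4,0.4,0.4,0.4,0.4], "travel": [[0.209,0.188,0],[0.209,0.188,0.03],[0.209,0.188,0.074],[0.209,0.188,0.074],[0.209,0.188,0.074]], "turn": [[0,0,0.038],[0,0,0.038],[0,0,0.038],[0,0,0.038],[0,0,0.038]]}}

```text
t: 6.62
tcp_pos: [0.5527, 0.3286, 0.1768]
tool_rot: [0.568, 0.823, -0.001, -0.001]
force: [0.1, -1.0, 0.1]
finger_gap: 0.7
gripper_force: 0.0
```

Request:
{"fn": "apply_moves", "kwargs": {"claw": [0.4,0.4,0.4], "travel": [[0.034,0.03,0.012],[0.034,0.03,0.012],[0.034,0.03,0.012]], "turn": [[0,0,0],[0,0,0],[0,0,0]]}}

```text
t: 6.87
tcp_pos: [0.5647, 0.3623, 0.1661]
tool_rot: [0.566, 0.824, -0.002, -0.001]
force: [-1.3, -0.6, -0.2]
finger_gap: 0.701
gripper_force: 0.0
```

```bash
python3 -c "
from h import *
print(manip.sense()['tcp_pos'],rel([.5605,.3538,.096],down(20.8)))"
```

```text
[0.56467913 0.36234527 0.16610854] (array([-0.0081, -0.0082,  0.0877]), array([-0.0017,  0.0001,  0.0012]))
```

Request:
{"fn": "apply_moves", "kwargs": {"claw": [0.4,0.4,0.4,0.4,0.4], "travel": [[-0.008,-0.008,0.02],[-0.008,-0.008,0.06],[-0.008,-0.008,0.088],[-0.008,-0.008,0.088],[-0.008,-0.008,0.088]], "turn": [[0,0,0],[0,0,0],[0,0,0],[0,0,0],[0,0,0]]}}

```text
t: 7.28
tcp_pos: [0.5612, 0.3512, 0.0979]
tool_rot: [0.568, 0.823, -0.002, -0.001]
force: [1.1, 0.4, -0.5]
finger_gap: 0.703
gripper_force: 0.0
```

```bash
python3 -c "
from h import *
print(manip.sense()['tcp_pos'],rel([.5605,.3538,.096],down(20.8)))"
```

```text
[0.56123275 0.35115079 0.09792655] (array([0.0034, 0.0003, 0.0024]), array([-0.0015,  0.0001, -0.0001]))
```

Request:
{"fn": "apply_moves", "kwargs": {"claw": [0.2,-1,-1,-1,-1], "travel": [[0.003,0,0.001],[0.003,0,0.001],[0.003,0,0.001],[0.003,0,0.001],[0.003,0,0.001]], "turn": [[0,0,0],[0,0,0],[0,0,0],[0,0,0],[0,0,0]]}}

```text
t: 7.7
tcp_pos: [0.562, 0.3554, 0.0998]
tool_rot: [0.567, 0.823, 0.0, 0.0]
force: [0.3, 0.7, 0.5]
finger_gap: 0.066
gripper_force: 49.3
```

Request:
{"fn": "apply_moves", "kwargs": {"claw": [-1,-1,-1,-1], "travel": [[0,0,0],[0,0,0],[0,0,0],[0,0,0]], "turn": [[0,0,0],[0,0,0],[0,0,0],[0,0,0]]}}

```text
t: 8.03
tcp_pos: [0.5622, 0.3555, 0.0998]
tool_rot: [0.567, 0.823, 0.001, 0.0]
force: [-0.1, 0.1, 5.7]
finger_gap: 0.068
gripper_force: 50.3
```

Request:
{"fn": "apply_moves", "kwargs": {"claw": [-1,-1,-1,-1,-1], "travel": [[0,0,-0.03],[0,0,-0.08],[0,0,-0.1],[0,0,-0.1],[0,0,-0.1]], "turn": [[0,0,0],[0,0,0],[0,0,0],[0,0,0],[0,0,0]]}}

```text
t: 8.45
tcp_pos: [0.5622, 0.3555, 0.1795]
tool_rot: [0.567, 0.823, 0.001, 0.001]
force: [-1.0, -0.2, -2.2]
finger_gap: 0.06
gripper_force: 49.6
```

```bash
python3 -c "
from h import *
print(rel(pan(.0477,.0848,.1735),down(PH)),manip.sense()['tcp_pos'])"; python3 plate.py y .086
```

```text
(array([-0.0131, -0.1481,  0.0071]), array([ 0.0008,  0.    , -0.0383])) [0.56223641 0.35545133 0.17949855]
tcp pan [0.1653 0.0811 0.1778] head 20.859465313943048 F [-0.5505  0.1391 -0.7151]
plate z -0.05 n [0.1638 0.1715] t [0.0648 0.0973] zmax 0.21838115177324297
plate z 0.01 n [0.1676 0.1735] t [0.0969 0.1118] zmax 0.16781859711464503
plate z 0.06 n [0.1692 0.1735] t [0.1115 0.1121] zmax 0.11699119570477934
head 259 [[0.018  0.0791 0.1133]
 [0.0234 0.0944 0.129 ]]
face n 1481 0.008333433748362665
```

Request:
{"fn": "apply_moves", "kwargs": {"claw": [-1,-1,-1,-1,-1], "travel": [[-0.013,-0.04,0.005],[-0.013,-0.09,0.005],[-0.013,-0.148,0.005],[-0.013,-0.148,0.005],[-0.013,-0.148,0.005]], "turn": [[0,0,-0.03],[0,0,-0.038],[0,0,-0.038],[0,0,-0.038],[0,0,-0.038]]}}

```text
t: 8.92
tcp_pos: [0.4488, 0.3013, 0.1719]
tool_rot: [0.517, 0.856, -0.004, -0.003]
force: [0.6, 0.8, -1.0]
finger_gap: 0.063
gripper_force: 49.6
```

Request:
{"fn": "apply_moves", "kwargs": {"claw": [-1,-1], "travel": [[0,0,0],[0,0,0]], "turn": [[0,0,0],[0,0,0]]}}

```text
t: 9.08
tcp_pos: [0.4561, 0.3038, 0.1739]
tool_rot: [0.517, 0.856, 0.0, 0.0]
force: [-0.4, 0.1, -0.0]
finger_gap: 0.063
gripper_force: 49.6
```

```bash
python3 plate.py y .086 w5.png
```

```text
tcp pan [0.0488 0.0847 0.1741] head 27.68449145894548 F [-0.3851 -0.1194 -0.2343]
plate z -0.05 n [0.0468 0.052 ] t [0.0689 0.1011] zmax 0.21273986579863524
plate z 0.01 n [0.0467 0.0523] t [0.1007 0.1157] zmax 0.1637112050388404
plate z 0.06 n [0.0474 0.0511] t [0.1155 0.1158] zmax 0.11189960060245235
head 248 [[0.0142 0.0799 0.1165]
 [0.0225 0.0951 0.1294]]
face n 658 0.008313110805878555
```

View pics/w5.png

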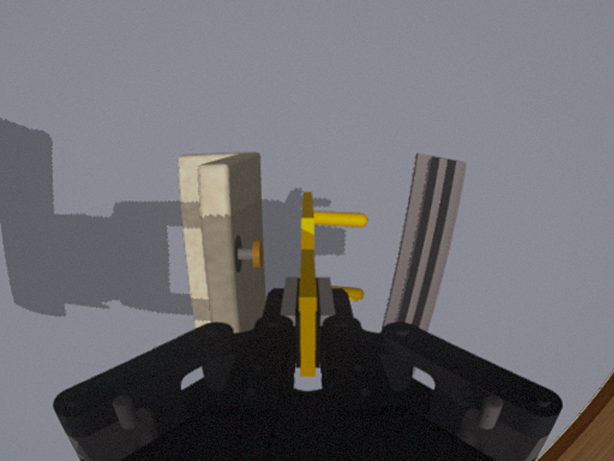

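The yellow plate at (308,260) is parallel to the panel, with the stud head at (258,254). It needs about 3.5 mm sideways.

Request:
{"fn": "apply_moves", "kwargs": {"claw": [-1,-1,-1,-1,-1], "travel": [[0.0044,0,0.001],[0.0044,-0.012,0.001],[0.0044,-0.024,0.001],[0.0044,-0.036,0.001],[0.0044,-0.044,0.001]], "turn": [[0,0,0],[0,0,0],[0,0,0],[0,0,0],[0,0,0]]}}

```text
t: 9.55
tcp_pos: [0.4201, 0.2893, 0.1735]
tool_rot: [0.517, 0.856, -0.001, -0.0]
force: [2.6, 2.5, -2.5]
finger_gap: 0.062
gripper_force: 49.0
```

Request:
{"fn": "apply_moves", "kwargs": {"claw": [-1,-1], "travel": [[0,0,0],[0,0,0]], "turn": [[0,0,0],[0,0,0]]}}

```text
t: 9.72
tcp_pos: [0.4216, 0.2899, 0.174]
tool_rot: [0.517, 0.856, -0.0, -0.0]
force: [0.4, 0.4, 0.0]
finger_gap: 0.063
gripper_force: 49.8
```

```bash
python3 plate.py y .086
```

```text
tcp pan [0.0119 0.0884 0.174 ] head 27.689783122952303 F [-0.3128 -0.4286 -0.1055]
plate z -0.05 n [0.0097 0.0152] t [0.0723 0.1049] zmax 0.2133592532609686
plate z 0.01 n [0.0102 0.0153] t [0.1045 0.1194] zmax 0.16392924525269267
plate z 0.06 n [0.0086 0.0145] t [0.0915 0.1197] zmax 0.11277860040976342
head 168 [[0.0173 0.0803 0.1204]
 [0.0226 0.0943 0.1296]]
face n 119 0.010549841104106037
```

Request:
{"fn": "apply_moves", "kwargs": {"claw": [-1,-1,-1,-1,-1], "travel": [[0,0.001,0.008],[0,0.001,0.016],[0,0.001,0.024],[0,0.001,0.031],[0,0.001,0.031]], "turn": [[0,0,0],[0,0,0],[0,0,0],[0,0,0],[0,0,0]]}}

```text
t: 10.18
tcp_pos: [0.4227, 0.2905, 0.1499]
tool_rot: [0.517, 0.856, -0.0, -0.0]
force: [-2.9, -1.3, 15.4]
finger_gap: 0.063
gripper_force: 52.3
```

```bash
python3 plate.py y .086
```

```text
tcp pan [0.0128 0.0885 0.15  ] head 27.70471804772326 F [-3.2659 -1.8585 14.9376]
plate z -0.05 n [0.0112 0.0164] t [0.0721 0.1048] zmax 0.18843860637877324
plate z 0.01 n [0.011  0.0161] t [0.1046 0.1194] zmax 0.1398094678220228
plate z 0.06 n [0.0115 0.0152] t [0.1192 0.1196] zmax 0.0865638007932385
head 112 [[0.0181 0.0882 0.1202]
 [0.0223 0.095  0.1288]]
face n 173 0.010910599428962746
```

Request:
{"fn": "apply_moves", "kwargs": {"claw": [-0.9,-0.6,-0.2,0,0], "travel": [[0,0,0],[0,0,0],[0,0,0],[0,0,0],[0,0,0]], "turn": [[0,0,0],[0,0,0],[0,0,0],[0,0,0],[0,0,0]]}}

```text
t: 10.65
tcp_pos: [0.4225, 0.2904, 0.1483]
tool_rot: [0.517, 0.856, -0.0, -0.0]
force: [0.5, 0.1, 0.5]
finger_gap: 0.497
gripper_force: 0.0
```

Request:
{"fn": "apply_moves", "kwargs": {"claw": [0.2,0.2,0.2,0.2,0.2], "travel": [[0,0,-0.02],[0,0,-0.06],[0,0,-0.11],[0,0,-0.15],[0,0,-0.15]], "turn": [[0,0,0],[0,0,0],[0,0,0],[0,0,0],[0,0,0]]}}

```text
t: 11.07
tcp_pos: [0.4266, 0.2922, 0.275]
tool_rot: [0.517, 0.856, 0.005, 0.004]
force: [1.3, 0.2, -0.3]
finger_gap: 0.601
gripper_force: 0.0
```

Run:
```python
from h import *
np.set_printoptions(precision=4,suppress=True)
s=snap("wrist");P=fcloud(s);I=inpan(P)
m=msk(s,[22,150,50],[34,255,255])&(abs(I[...,1]-.086)<.05)&(abs(I[...,0])<.06)
for z0,z1 in((.17,.2),(.13,.16),(.085,.11),(.05,.085)):
    k=m&(P[...,2]>z0)&(P[...,2]<z1)
    if k.sum()>5: print(z0,np.percentile(I[k],[2,98],axis=0))
# pot / others from top
s=snap("top");P=cloud(s)
m=(P[...,2]>.066)&(P[...,2]<.082)&(np.hypot(P[...,0]-.46,P[...,1]+.073)<.1)
print("rim",m.sum(),cv2.minEnclosingCircle(P[m][:,:2].astype(np.float32)))
m=(s["pixels"].max(-1)<45)&(P[...,2]>.03)&(P[...,2]<.08)&(P[...,1]<-.12)&(P[...,1]>-.26)&(abs(P[...,0]-.46)<.08)
q=P[m];print("handle",m.sum(),np.percentile(q,[2,50,98],axis=0));print(cv2.fitLine(q[:,:2].astype(np.float32),2,0,.01,.01).ravel())
```

```text
0.17 [[0.0135 0.0785 0.1817]
 [0.0193 0.1104 0.1871]]
0.13 [[0.0132 0.0585 0.13  ]
 [0.0181 0.1194 0.1492]]
0.085 [[0.0194 0.0605 0.0938]
 [0.0458 0.1115 0.1058]]
0.05 [[0.0112 0.0992 0.0547]
 [0.0116 0.1133 0.0801]]
rim 328 ((0.4607371985912323, -0.0922507494688034), 0.0700792744755745)
handle 118 [[ 0.4677 -0.2153  0.0575]
 [ 0.476  -0.1759  0.0618]
 [ 0.4848 -0.1312  0.0663]]
[ 0.1486 -0.9889  0.4759 -0.1754]
```

```bash
cat > tilt.py <<'E'
from h import *
np.set_printoptions(precision=4,suppress=True)
import sys
s=snap("wrist");P=fcloud(s);I=inpan(P)
if len(sys.argv)>1: save(s,sys.argv[1],k=1.3)
for nm,lo,hi,ts in(("y",[22,150,50],[34,255,255],.0865),("o",[3,150,50],[16,255,255],-.0855)):
    m=msk(s,lo,hi)&(abs(I[...,1]-ts)<.05)&(abs(I[...,0])<.06)
    k=m&(P[...,2]>.183)&(I[...,0]<.025)
    if k.sum()>9:
        r=I[k];f=np.polyfit(r[:,1],r[:,2],1);print(nm,"top t",np.percentile(r[:,1],[1,99])-ts,"slope deg",np.degrees(np.arctan(f[0])))
    for z0,z1 in((.14,.17),(.10,.133),(.055,.09)):
        k=m&(P[...,2]>z0)&(P[...,2]<z1)&(I[...,0]<.022)
        if k.sum()>9: print(nm,z0,np.percentile(I[k],[1,99],axis=0)-[0,ts,0])
E
python3 tilt.py w6.png; python3 -c "
from h import *
print(manip.sense()['t'],manip.sense()['tcp_pos'])"
```

```text
y top t [-0.0084  0.0238] slope deg -5.268466246511957
y 0.14 [[ 0.013  -0.0111  0.1405]
 [ 0.0164  0.0222  0.1698]]
y 0.1 [[ 0.013  -0.0243  0.101 ]
 [ 0.0216  0.0334  0.1324]]
y 0.055 [[ 0.0116 -0.0174  0.0762]
 [ 0.0118  0.02    0.0899]]
o 0.14 [[0.0124 0.0166 0.1401]
 [0.017  0.0187 0.1526]]
o 0.1 [[0.0123 0.0074 0.1006]
 [0.0183 0.0329 0.1329]]
o 0.055 [[0.0123 0.0292 0.0569]
 [0.015  0.0316 0.0897]]
11.2167 [0.42229779 0.29029346 0.26844063]
```

View pics/w6.png

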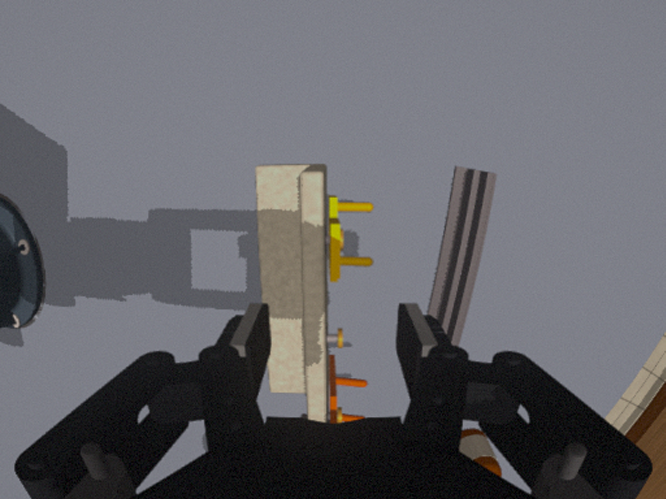

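The yellow plate hangs tilted about 5° at (335,235). I'll check whether it settles.

Request:
{"fn": "apply_moves", "kwargs": {"claw": [0,0,0,0,0], "travel": [[0,0,0],[0,0,0],[0,0,0],[0,0,0],[0,0,0]], "turn": [[0,0,0],[0,0,0],[0,0,0],[0,0,0],[0,0,0]]}}

```text
t: 11.63
tcp_pos: [0.4225, 0.2904, 0.2682]
tool_rot: [0.517, 0.856, -0.001, -0.0]
force: [-0.1, -0.0, 0.9]
finger_gap: 0.499
gripper_force: 0.0
```

```bash
python3 tilt.py
```

```text
y top t [-0.0085  0.0243] slope deg -5.491987884927136
y 0.14 [[0.0135 0.0203 0.1457]
 [0.0176 0.0228 0.1678]]
y 0.1 [[ 0.0124 -0.0042  0.1233]
 [ 0.0212  0.0338  0.1323]]
o 0.14 [[0.0131 0.0164 0.1407]
 [0.0166 0.0182 0.1509]]
o 0.1 [[ 0.0118 -0.0111  0.1002]
 [ 0.018   0.033   0.1329]]
o 0.055 [[0.0117 0.0292 0.0556]
 [0.0157 0.0318 0.0892]]
```

Request:
{"fn": "apply_moves", "kwargs": {"claw": [0,0,0,0,0], "travel": [[0.002,0.001,0.05],[0.002,0.001,0.1],[0.002,0.001,0.147],[0.002,0.001,0.147],[0.002,0.001,0.147]], "turn": [[0,0,0],[0,0,0],[0,0,0],[0,0,0],[0,0,0]]}}

```text
t: 12.1
tcp_pos: [0.4215, 0.2917, 0.1498]
tool_rot: [0.517, 0.856, -0.002, -0.002]
force: [1.1, 0.3, 0.7]
finger_gap: 0.503
gripper_force: 0.0
```

Request:
{"fn": "apply_moves", "kwargs": {"claw": [-1,-1,-1,-1,-1], "travel": [[0,0,0],[0,0,0],[0,0,0],[0,0,0],[0,0,0]], "turn": [[0,0,0],[0,0,0],[0,0,0],[0,0,0],[0,0,0]]}}

```text
t: 12.52
tcp_pos: [0.4236, 0.2926, 0.1535]
tool_rot: [0.517, 0.856, 0.001, 0.001]
force: [-1.3, -1.3, 7.4]
finger_gap: 0.061
gripper_force: 51.3
```

Request:
{"fn": "apply_moves", "kwargs": {"claw": [-1,-1,-1,-1], "travel": [[0,0,-0.002],[-0.004,0,-0.003],[-0.004,0,-0.003],[-0.004,0,-0.003]], "turn": [[0,0,0],[0,0.015,0],[0,0.03,0],[0,0.03,0]]}}

```text
t: 12.85
tcp_pos: [0.4254, 0.2888, 0.1544]
tool_rot: [0.518, 0.854, 0.025, -0.04]
force: [-0.4, 0.5, -1.1]
finger_gap: 0.059
gripper_force: 50.3
```

```bash
python3 plate.py y .086; python3 tilt.py
```

```text
tcp pan [0.0141 0.086  0.1542] head 27.574749754415663 F [ 0.4525 -0.7992 -0.0565]
plate z -0.05 n [0.0127 0.0177] t [0.0716 0.1014] zmax 0.19318439543392596
plate z 0.01 n [0.0129 0.0176] t [0.1031 0.1037] zmax 0.1437816394165279
plate z 0.06 n [0.0139 0.0276] t [0.1112 0.1179] zmax 0.09646202156214354
head 77 [[0.0196 0.0869 0.1192]
 [0.0223 0.0949 0.1295]]
face n 117 0.008498156327578972
y top t [-0.0152  0.0182] slope deg -1.9604067371534306
y 0.14 [[0.0116 0.0089 0.1409]
 [0.0176 0.0182 0.1697]]
y 0.1 [[0.0122 0.0041 0.1037]
 [0.0214 0.0321 0.133 ]]
```

Request:
{"fn": "apply_moves", "kwargs": {"claw": [-1,-1,-1,-1], "travel": [[-0.0016,-0.001,0],[-0.0016,-0.001,0.003],[-0.0016,-0.001,0.006],[-0.0016,-0.001,0.006]], "turn": [[0,0.0075,0],[0,0.0075,0],[0,0.0075,0],[0,0.0075,0]]}}

```text
t: 13.28
tcp_pos: [0.4245, 0.2885, 0.153]
tool_rot: [0.516, 0.855, 0.031, -0.049]
force: [-4.7, -6.4, 30.6]
finger_gap: 0.063
gripper_force: 55.1
```

```bash
python3 plate.py y .086; python3 tilt.py
```

```text
tcp pan [0.0134 0.086  0.1531] head 27.785355957770747 F [-3.9796 -6.1879 30.6981]
plate z -0.05 n [0.0117 0.0168] t [0.071  0.0999] zmax 0.19228605004752677
plate z 0.01 n [0.0116 0.0161] t [0.1037 0.1041] zmax 0.14501218113740402
plate z 0.06 n [0.0121 0.0246] t [0.1127 0.1196] zmax 0.09607776552177777
head 95 [[0.0188 0.088  0.1199]
 [0.0224 0.0949 0.129 ]]
face n 115 0.008493871230238492
y top t [-0.0159  0.0173] slope deg -0.48803903839076407
y 0.14 [[0.0108 0.0087 0.1412]
 [0.0168 0.0181 0.1696]]
y 0.1 [[0.0114 0.0174 0.1032]
 [0.0167 0.0328 0.133 ]]
y 0.055 [[0.0123 0.0328 0.0713]
 [0.0154 0.0332 0.0888]]
```

Run:
```python
from h import *
s=snap("wrist");save(s,"w7.png",(170,130,340,330),k=3)
```

```text
(no output)
```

View pics/w7.png

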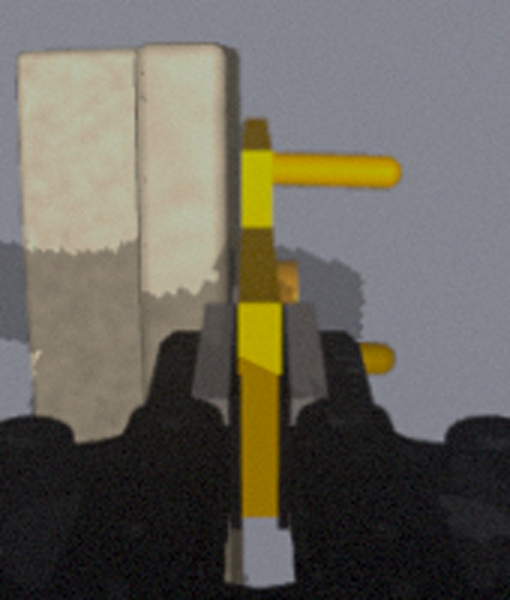

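The picture shows the plate held by its tab, upright, with the brass head at (290,280) in front of the sheet. The fingers are clear of the panel.

Run:
```python
from h import *
np.set_printoptions(precision=4,suppress=True)
s=snap("wrist");P=fcloud(s);I=inpan(P);st=manip.sense();print(st["tcp_pos"],st["force"])
m=msk(s,[22,150,50],[34,255,255])&(abs(I[...,1]-.086)<.05)&(I[...,0]<.02)
k=m&(P[...,2]>.178);print("tab top",k.sum(),np.percentile(P[k][:,2],[5,25,50,75,95]))
k=m&(P[...,2]>.125)&(P[...,2]<.15)&(I[...,1]>.106);print("shoulder z",k.sum(),np.percentile(P[k][:,2],[5,25,50,75,95]), np.percentile(I[k][:,1],[2,98]))
```

```text
[0.4244 0.2885 0.1531] [-5.4718 -6.258  29.7987]
tab top 999 [0.183  0.184  0.1845 0.1849 0.1897]
shoulder z 228 [0.131  0.1322 0.1326 0.133  0.1337] [0.1062 0.1191]
```

Request:
{"fn": "apply_moves", "kwargs": {"claw": [-1,-1,-1,-1,-1], "travel": [[0,0,-0.0075],[-0.0013,0,-0.0075],[-0.0013,0,-0.0075],[-0.0013,0,-0.0055],[-0.0013,0,-0.0055]], "turn": [[0,0,0],[0,0,0],[0,0,0],[0,0,0],[0,0,0]]}}

```text
t: 13.9
tcp_pos: [0.4248, 0.2872, 0.1536]
tool_rot: [0.516, 0.854, 0.031, -0.05]
force: [-2.0, -1.7, 9.2]
finger_gap: 0.059
gripper_force: 52.1
```

```bash
cat > yt.py <<'E'
from h import *
import sys
np.set_printoptions(precision=4,suppress=True)
lo,hi,ts=([22,150,50],[34,255,255],.086) if sys.argv[1]=="y" else ([3,150,50],[16,255,255],-.086)
s=snap("wrist");P=fcloud(s);I=inpan(P);st=manip.sense();print(st["tcp_pos"],st["force"])
m=msk(s,lo,hi)&(abs(I[...,1]-ts)<.05)&(I[...,0]<.02)&(I[...,0]>.008)
m=cv2.erode(m.astype(np.uint8),np.ones((2,2)))>0
k=m&(P[...,2]>.18);f=np.polyfit(I[k][:,1],P[k][:,2],1) if k.sum()>9 else [0];print("tab top",k.sum(),np.percentile(P[k][:,2],[25,50,75]),"slope",np.degrees(np.arctan(f[0])))
for z0,z1 in((.18,.187),(.14,.16),(.135,.15),(.122,.13),(.1,.122),(.07,.1)):
    k=m&(P[...,2]>z0)&(P[...,2]<z1);w=.017 if z0>.131 else .032
    if k.sum()>9: print(z0,k.sum(),"centre from +t edge",np.percentile(I[k][:,1],98)-w-ts)
k=m&(P[...,2]>.125)&(P[...,2]<.142)&(I[...,1]>ts+.02);print("shoulder z",k.sum(),np.percentile(P[k][:,2],[25,50,75]) if k.any() else 0)
E
python3 yt.py y
```

```text
[0.4248 0.2872 0.1536] [-0.7481 -0.8898 10.9602]
tab top 888 [0.1845 0.1849 0.1854] slope -0.7391925766726544
0.18 846 centre from +t edge -0.0006346093306954237
0.14 20 centre from +t edge 0.00017832224893367388
0.135 14 centre from +t edge -6.288763040061818e-05
0.07 29 centre from +t edge 0.00022629791980120773
shoulder z 191 [0.1327 0.1332 0.1336]
```

Request:
{"fn": "apply_moves", "kwargs": {"claw": [-1,-1,-0.8,-0.4,0], "travel": [[0,0,-0.002],[0,0,-0.002],[0,0,-0.002],[0,0,-0.002],[0,0,-0.002]], "turn": [[0,0,0],[0,0,0],[0,0,0],[0,0,0],[0,0,0]]}}

```text
t: 14.37
tcp_pos: [0.4244, 0.2868, 0.1541]
tool_rot: [0.516, 0.854, 0.03, -0.051]
force: [0.5, -0.1, -0.1]
finger_gap: 0.374
gripper_force: 0.0
```

Request:
{"fn": "apply_moves", "kwargs": {"claw": [0.2,0.2,0.2,0.2,0.2], "travel": [[0,0,0],[0,0,-0.05],[0,0,-0.1],[0,0,-0.14],[0,0,-0.14]], "turn": [[0,0,0],[0,0,0],[0,-0.03,0],[0,-0.038,0],[0,-0.038,0]]}}

```text
t: 14.78
tcp_pos: [0.4345, 0.2772, 0.2723]
tool_rot: [0.517, 0.856, 0.005, 0.005]
force: [1.0, -0.2, 0.5]
finger_gap: 0.599
gripper_force: 0.0
```

```bash
python3 yt.py y; python3 yt.py o
```

```text
[0.4329 0.2765 0.2694] [ 0.8365 -0.26    0.5888]
tab top 245 [0.1851 0.1854 0.1859] slope 0.2960395888203054
0.18 243 centre from +t edge -0.001476718642341432
0.07 16 centre from +t edge -0.006524580842511091
shoulder z 71 [0.1333 0.1337 0.1342]
[0.4313 0.2757 0.2672] [-0.1449 -0.4935 -0.9123]Traceback (most recent call last):
  File "yt.py", line 8, in <module>
    k=m&(P[...,2]>.18);f=np.polyfit(I[k][:,1],P[k][:,2],1) if k.sum()>9 else [0];print("tab top",k.sum(),np.percentile(P[k][:,2],[25,50,75]),"slope",np.degrees(np.arctan(f[0])))
                                                                                                         ~~~~~~~~~~~~~^^^^^^^^^^^^^^^^^^^^^^
    return _quantile_unchecked(
        a, q, axis, out, overwrite_input, method, keepdims, weights)
    return _ureduce(a,
                    func=_quantile_ureduce_func,
    ...<5 lines>...
                    overwrite_input=overwrite_input,
                    method=method)
    r = func(a, **kwargs)
    result = _quantile(arr,
                       quantiles=q,
    ...<2 lines>...
                       out=out,
                       weights=wgt)
    slices_having_nans = np.isnan(arr[-1, ...])
                                  ~~~^^^^^^^^^
IndexError: index -1 is out of bounds for axis 0 with size 0
```

```bash
python3 -c "
from h import *
st=manip.sense();print(st['q'],st['tcp_pos'],rel(pan(.02,-.12,.27),down(PH)))"
```

```text
[ 3.50967829e-01  3.29022747e-01  1.67110706e+00 -1.41825354e-03
  1.13773733e+00 -1.32461065e-01] [0.43125785 0.2756936  0.26716552] (array([-0.2393,  0.0083, -0.0031]), array([ 0.0011,  0.0006, -0.0002]))
```

Request:
{"fn": "apply_moves", "kwargs": {"claw": [0.2,0.2,0.2,0.2,0.2], "travel": [[-0.24,0.008,0],[-0.24,0.008,0],[-0.24,0.008,0],[-0.24,0.008,0],[-0.24,0.008,0]], "turn": [[0,0,0],[0,0,0],[0,0,0],[0,0,0],[0,0,0]]}}

```text
t: 15.3
tcp_pos: [0.5265, 0.1046, 0.2641]
tool_rot: [0.518, 0.855, -0.001, -0.0]
force: [0.6, 0.3, -1.0]
finger_gap: 0.597
gripper_force: 0.0
```

Request:
{"fn": "apply_moves", "kwargs": {"claw": [0.2,0.2], "travel": [[0,0,0],[0,0,0]], "turn": [[0,0,0],[0,0,0]]}}

```text
t: 15.47
tcp_pos: [0.5251, 0.1067, 0.264]
tool_rot: [0.519, 0.855, -0.001, -0.001]
force: [-0.3, 0.5, -1.1]
finger_gap: 0.6
gripper_force: 0.0
```

```bash
python3 yt.py o
python3 - <<'E'
from h import *
from scipy.optimize import least_squares
st=manip.sense();print(st['q'],st['tcp_pos'])
s=snap("top");P=cloud(s)
m=(P[...,2]>.068)&(P[...,2]<.082)&(np.hypot(P[...,0]-.46,P[...,1]+.073)<.058)
print("rim top",m.sum(),cv2.minEnclosingCircle(P[m][:,:2].astype(np.float32)))
E
```

```text
[0.5244 0.1078 0.2642] [1.3099 0.3305 0.3915]
tab top 313 [0.1848 0.1854 0.1859] slope 10.400259638904304
0.18 311 centre from +t edge 0.001183830195097546
0.07 18 centre from +t edge -0.00709221368093739
shoulder z 73 [0.1322 0.1328 0.1332]
[-5.78435699e-03  3.68738453e-01  1.61509331e+00 -6.15663746e-04
  1.16172447e+00 -4.87041531e-01] [0.52435635 0.10780116 0.26424872]
rim top 292 ((0.4589436650276184, -0.07330513000488281), 0.05156690999865532)
```

Run:
```python
from h import *
np.set_printoptions(precision=4,suppress=True)
s=snap("wrist");P=fcloud(s);I=inpan(P)
save(s,"w8.png",(100,130,400,330),k=2)
for nm,lo,hi,ts in(("o",[3,150,50],[16,255,255],-.086),("y",[20,120,50],[34,255,255],.086)):
    m=msk(s,lo,hi)&(abs(I[...,1]-ts)<.05)&(I[...,0]<.021)&(I[...,0]>.009)&(abs(P[...,2]-.185)<.003)
    if m.sum()>9: print(nm,m.sum(),"slope",np.degrees(np.arctan(np.polyfit(I[m][:,1],P[m][:,2],1)[0])),np.percentile(I[m],[2,98],axis=0)-[0,ts,0])
    m=msk(s,lo,hi)&(abs(I[...,1]-ts)<.05)&(I[...,0]<.06)&(I[...,0]>.025)
    print("pegs",np.percentile(I[m],[2,98],axis=0)-[0,ts,0] if m.any() else 0)
```

```text
o 341 slope -1.4836764695336124 [[ 0.0132 -0.0144  0.1838]
 [ 0.0186  0.0189  0.1866]]
pegs [[ 0.0257 -0.0253  0.0972]
 [ 0.0465  0.0261  0.1035]]
pegs [[ 0.0258 -0.0265  0.0962]
 [ 0.0459 -0.0196  0.1028]]
```

View pics/w8.png

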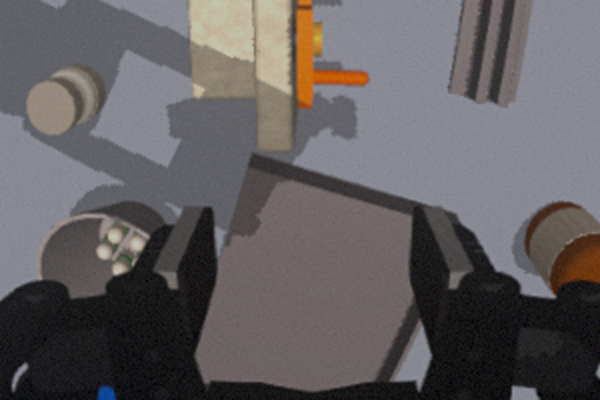

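The crop shows the pot at (95,255) with at least four bars inside, the tray at (320,280), and the orange plate hanging straight at (306,55). Next is the pot.

```bash
cat >> h.py <<'E'
def lean(th,al): return down(th)*Rn.from_rotvec([np.radians(al),0,0])
E
python3 - <<'E'
from h import *
np.set_printoptions(precision=4,suppress=True)
G=np.array([.478,-.182,.055]);R=lean(9,40);z=R.apply([0,0,1]);print(z)
print(G-.1*z,rel(G-.1*z,R))
print(manip.sense()["t"])
E
```

```text
[-0.6349 -0.1006 -0.766 ]
[ 0.5415 -0.1719  0.1316] (array([-0.321 , -0.1439,  0.167 ]), array([0.2194, 0.0363, 0.0998]))
15.6167
```

Request:
{"fn": "apply_moves", "kwargs": {"claw": [0,0,0,0,0], "travel": [[-0.321,-0.144,0.05],[-0.321,-0.144,0.05],[-0.321,-0.144,0.1],[-0.321,-0.144,0.167],[-0.321,-0.144,0.167]], "turn": [[0.219,0.036,0.1],[0.219,0.036,0.1],[0.219,0.036,0.1],[0.219,0.036,0.1],[0.219,0.036,0.1]]}}

```text
t: 16.03
tcp_pos: [0.5384, -0.0824, 0.195]
tool_rot: [0.601, 0.749, -0.215, -0.181]
force: [-0.1, 0.5, -0.1]
finger_gap: 0.499
gripper_force: 0.0
```

Run:
```python
from h import *
np.set_printoptions(precision=4,suppress=True)
G=np.array([.478,-.182,.055]);R=lean(9,40);z=R.apply([0,0,1])
print(rel(G-.1*z,R),manip.sense()["q"],manip.sense()["tcp_pos"])
```

```text
(array([-0.1112,  0.025 ,  0.0764]), array([0.041 , 0.0075, 0.0173])) [-0.2338  0.7148  1.3067 -0.2264  1.6452 -0.4085] [ 0.5384 -0.0824  0.195 ]
```

Request:
{"fn": "apply_moves", "kwargs": {"claw": [0,0,0,0,0], "travel": [[-0.111,0.025,0.076],[-0.111,0.025,0.076],[-0.111,0.025,0.076],[-0.111,0.025,0.076],[-0.111,0.025,0.076]], "turn": [[0.041,0.0075,0.017],[0.041,0.0075,0.017],[0.041,0.0075,0.017],[0.041,0.0075,0.017],[0.041,0.0075,0.017]]}}

```text
t: 16.45
tcp_pos: [0.5398, -0.1709, 0.1294]
tool_rot: [0.609, 0.715, -0.259, -0.225]
force: [0.3, 0.9, -0.0]
finger_gap: 0.501
gripper_force: 0.0
```

Run:
```python
from h import *
np.set_printoptions(precision=4,suppress=True)
st=manip.sense();print(st["q"],st["tcp_pos"],Rn.from_quat(st["tool_rot"]).as_matrix()[:,2])
s=snap("wrist");save(s,"w9.png",k=1.4);P=fcloud(s)
m=(P[...,2]>.069)&(P[...,2]<.08)&(np.hypot(P[...,0]-.46,P[...,1]+.073)<.07)
print("rim",m.sum(),cv2.minEnclosingCircle(P[m][:,:2].astype(np.float32)))
m=(s["pixels"].max(-1)<60)&(P[...,2]>.045)&(P[...,2]<.068)&(P[...,1]<-.125)&(P[...,1]>-.23)&(abs(P[...,0]-.47)<.04)
q=P[m];print("handle",m.sum(),np.percentile(q,[2,50,98],axis=0),cv2.fitLine(q[:,:2].astype(np.float32),2,0,.01,.01).ravel())
m=(P[...,2]>.028)&(P[...,2]<.036)&(np.hypot(P[...,0]-.61,P[...,1]+.06)<.15)
print("tray",m.sum(),cv2.minAreaRect(P[m][:,:2].astype(np.float32)))
```

```text
[-0.3426  0.876   1.2172 -0.3122  1.6812 -0.4337] [ 0.5398 -0.1709  0.1294] [-0.637  -0.0969 -0.7648]
rim 2673 ((0.46130427718162537, -0.0733916312456131), 0.052455395460128784)
handle 1735 [[ 0.4695 -0.216   0.054 ]
 [ 0.4803 -0.1677  0.0604]
 [ 0.49   -0.1267  0.0626]] [ 0.1595 -0.9872  0.4803 -0.169 ]
tray 3389 ((0.5575384497642517, -0.11333800852298737), (0.10590396821498871, 0.244172140955925), 46.519290924072266)
```

View pics/w9.png

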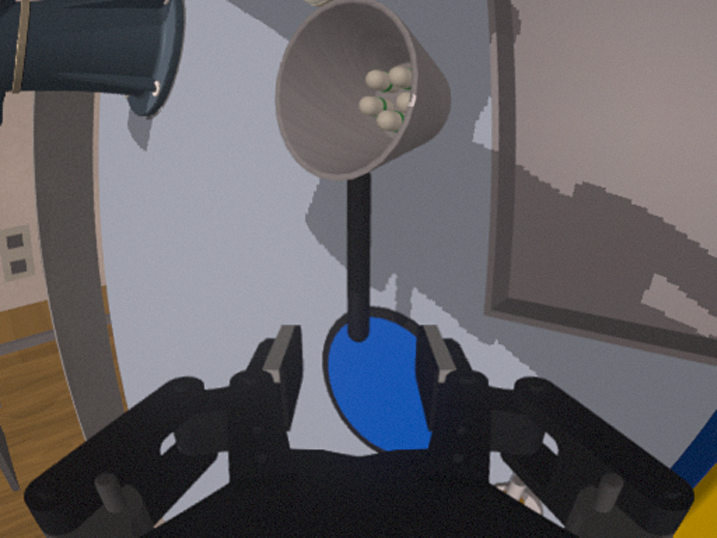

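The picture shows the pot at (350,90) with five bars, and the handle at (358,250) running straight between the fingers. Before gripping I'll fit a small kinematic model to check that the pour poses are reachable.

```bash
cat > kin.py <<'E'
from h import *
from scipy.optimize import least_squares
LO=np.array([-3.08,-.75,.22,-1.43,0,-2.85]);HI=np.array([3.08,2.2,2.44,4.57,2.65,2.85])
def rot(q): return Rn.from_euler("ZYZYZ",[q[0],q[1]+q[2],q[3],q[4],-0.0]) if 0 else Rn.from_euler("Z",q[0])*Rn.from_euler("Y",q[1]+q[2])*Rn.from_euler("Z",q[3])*Rn.from_euler("Y",q[4])*Rn.from_euler("Z",q[5]+W)
W=np.pi/2
def fk(q,p):
    a,b,h,c,d,e=p;s=q[1]+q[2];R=rot(q)
    v=np.array([a*np.sin(q[1])+b*np.sin(s)+e*np.cos(s),d,h+a*np.cos(q[1])+b*np.cos(s)-e*np.sin(s)])
    return Rn.from_euler("Z",q[0]).apply(v)+c*R.apply([0,0,1]),R
D=[([1.0775,.5284,1.43375,0,1.1814,-.1785],[.19318,.59373,.23042]),([.35097,.32902,1.67111,-.0014,1.13774,-.13246],[.43126,.27569,.26717]),
([-.00578,.36874,1.61509,-.0006,1.16172,-.48704],[.52436,.1078,.26425]),([-.2338,.7148,1.3067,-.2264,1.6452,-.4085],[.5384,-.0824,.195]),([-.3426,.876,1.2172,-.3122,1.6812,-.4337],[.5398,-.1709,.1294])]
def fit():
    return least_squares(lambda p:np.concatenate([fk(np.array(q),p)[0]-x for q,x in D]+[[1e-3*(p[5])]]),[.5,.5,.2,.25,.1,0])
def ik(p,pos,R,q0):
    f=lambda q:np.r_[(fk(q,p)[0]-pos)*5,(R.inv()*fk(q,p)[1]).as_rotvec()]
    r=least_squares(f,np.clip(q0,LO+.01,HI-.01),bounds=(LO,HI));return r.x,np.abs(r.fun).max()
E
python3 - <<'E'
from kin import *
np.set_printoptions(precision=3,suppress=True)
r=fit();print(r.x,np.abs(r.fun).max())
st=manip.sense();print((rot(st["q"]).inv()*Rn.from_quat(st["tool_rot"])).as_rotvec())
E
```

```text
[0.588 0.392 0.274 0.297 0.111 0.114] 0.00011414984536565143
[-0.  0. -0.]
```

```bash
cat > pour.py <<'E'
from kin import *
np.set_printoptions(precision=3,suppress=True)
p=fit().x
UP=lean(0,40).inv().apply([0,0,1])  # pot z in tool frame
def pose(th,al,lipz,T=np.array([.610,-.061]),back=.02):
    R=lean(th,al);pz=R.apply(UP);m=pz.copy();m[2]=0;m/=np.linalg.norm(m)
    down_=np.array([0,0,-1.])-np.dot([0,0,-1.],pz)*pz;down_/=np.linalg.norm(down_)
    lip0=R.apply([0,0,-.019])+R.apply([.11,0,0])+pz*.02+down_*.052
    lip=np.r_[T-back*m[:2],lipz];return lip-lip0,R,m
if __name__=="__main__":
    q0=manip.sense()["q"]
    for al in(-60,-70,-75):
        for th in range(-80,81,20):
            pos,R,m=pose(th,al,.06);best=None
            for q4 in(0,1.5,-1.2,3):
                qs=np.array([-.2,.6,1.5,q4,1,0]);q,e=ik(p,pos,R,qs)
                if best is None or e<best[1]: best=(q,e)
            w=pos-.297*R.apply([0,0,1])
            print(al,th,"tcp",pos,"wrist",w,"mouth",m[:2],"err %.3f"%best[1],best[0])
E
python3 pour.py
```

```text
-60 -80 tcp [ 0.51  -0.127  0.105] wrist [0.465 0.127 0.254] mouth [-0.174  0.985] err 0.040 [ 0.037  0.846  1.907 -1.43   1.043  2.667]
-60 -60 tcp [ 0.538 -0.157  0.105] wrist [0.41  0.066 0.254] mouth [-0.5    0.866] err 0.161 [-0.185  0.973  2.258  3.805  1.189 -2.85 ]
-60 -40 tcp [ 0.575 -0.176  0.105] wrist [ 0.378 -0.01   0.254] mouth [-0.766  0.643] err 0.218 [-0.416  0.924  2.271  3.287  1.125 -2.85 ]
-60 -20 tcp [ 0.617 -0.18   0.105] wrist [ 0.375 -0.093  0.254] mouth [-0.94   0.342] err 0.108 [-0.612  0.788  2.133  2.66   0.761 -2.85 ]
-60 0 tcp [ 0.657 -0.171  0.105] wrist [ 0.4   -0.171  0.254] mouth [-1.  0.] err 0.033 [-0.673  0.83   2.034  2.279  0.821 -2.85 ]
-60 20 tcp [ 0.692 -0.148  0.105] wrist [ 0.45  -0.236  0.254] mouth [-0.94  -0.342] err 0.000 [-0.703  0.859  1.874  1.825  0.89  -2.681]
-60 40 tcp [ 0.717 -0.115  0.105] wrist [ 0.52  -0.28   0.254] mouth [-0.766 -0.643] err 0.000 [-0.683  0.893  1.661  1.406  1.04  -2.459]
-60 60 tcp [ 0.729 -0.075  0.105] wrist [ 0.6   -0.298  0.254] mouth [-0.5   -0.866] err 0.000 [-0.627  0.947  1.444  1.13   1.261 -2.34
[... 1919 characters left out ...]
.237 -2.85 ]
-75 0 tcp [ 0.645 -0.171  0.111] wrist [ 0.358 -0.171  0.188] mouth [-1.  0.] err 0.119 [-0.764  0.921  2.06   2.208  1.109 -2.85 ]
-75 20 tcp [ 0.68  -0.153  0.111] wrist [ 0.41  -0.251  0.188] mouth [-0.94  -0.342] err 0.027 [-0.784  0.978  1.903  1.897  1.195 -2.85 ]
-75 40 tcp [ 0.707 -0.123  0.111] wrist [ 0.487 -0.307  0.188] mouth [-0.766 -0.643] err 0.000 [-0.756  1.005  1.683  1.558  1.285 -2.671]
-75 60 tcp [ 0.723 -0.086  0.111] wrist [ 0.579 -0.335  0.188] mouth [-0.5   -0.866] err 0.000 [-0.69   1.05   1.433  1.28   1.464 -2.489]
-75 80 tcp [ 0.724 -0.046  0.111] wrist [ 0.675 -0.329  0.188] mouth [-0.174 -0.985] err 0.000 [-0.602  1.112  1.192  1.089  1.695 -2.392]
```

Run:
```python
from h import *
np.set_printoptions(precision=4,suppress=True)
G=np.array([.4788,-.182,.055]);R=lean(9.2,40);z=R.apply([0,0,1])
print(rel(G+.019*z,R),manip.sense()["tcp_pos"])
```

```text
(array([-0.003 ,  0.0008,  0.1468]), array([ 0.0001, -0.0014,  0.0003])) [ 0.5405 -0.1701  0.1309]
```

Request:
{"fn": "apply_moves", "kwargs": {"claw": [0,0,0,0,0], "travel": [[-0.003,0.001,0.04],[-0.003,0.001,0.08],[-0.003,0.001,0.12],[-0.003,0.001,0.147],[-0.003,0.001,0.147]], "turn": [[0,0,0],[0,0,0],[0,0,0],[0,0,0],[0,0,0]]}}

```text
t: 16.92
tcp_pos: [0.4633, -0.1825, 0.0399]
tool_rot: [0.608, 0.715, -0.26, -0.226]
force: [-0.9, 0.8, -0.1]
finger_gap: 0.5
gripper_force: 0.0
```

Request:
{"fn": "apply_moves", "kwargs": {"claw": [-0.4,-1,-1,-1,-1], "travel": [[0,0,0],[0,0,0],[0,0,0],[0,0,0],[0,0,0]], "turn": [[0,0,0],[0,0,0],[0,0,0],[0,0,0],[0,0,0]], "newtons": 100}}

```text
t: 17.33
tcp_pos: [0.4686, -0.1859, 0.0417]
tool_rot: [0.61, 0.716, -0.259, -0.221]
force: [0.8, -1.5, 3.7]
finger_gap: 0.126
gripper_force: 97.9
```

Request:
{"fn": "apply_moves", "kwargs": {"claw": [-1,-1,-1,-1,-1], "travel": [[0,0,0],[0,0,0],[0,0,0],[0,0,0],[0,0,0]], "turn": [[0,0,0],[0,0,0],[0,0,0],[0,0,0],[0,0,0]]}}

```text
t: 17.75
tcp_pos: [0.4678, -0.1865, 0.041]
tool_rot: [0.61, 0.715, -0.259, -0.222]
force: [1.1, -2.4, 5.8]
finger_gap: 0.125
gripper_force: 98.1
```

Run:
```python
from h import *
np.set_printoptions(precision=4,suppress=True)
s=snap("wrist");P=fcloud(s);st=manip.sense();print(st["tcp_pos"],st["force"],st["finger_gap"])
m=(P[...,2]>.068)&(P[...,2]<.082)&(np.hypot(P[...,0]-.46,P[...,1]+.073)<.07)
print("rim",m.sum(),cv2.minEnclosingCircle(P[m][:,:2].astype(np.float32)))
p=st["tcp_pos"];print(rel(p+[0,0,.10]))
```

```text
[ 0.4678 -0.1865  0.041 ] [ 1.0786 -1.5987  5.743 ] 0.12654460414503874
rim 5794 ((0.46132826805114746, -0.07567328959703445), 0.05211512744426727)
(array([ 0.0001, -0.0802, -0.0959]), array([0., 0., 0.]))
```

```bash
cat > plan.py <<'E'
from pour import *
np.set_printoptions(precision=4,suppress=True)
TH=42
def G(lipz=.072): 
    pos,R,m=pose(TH,-70,lipz);return pos-.019*R.apply([0,0,1])
if __name__=="__main__":
    g=G();q=manip.sense()["q"];print("grasp pt",g)
    st=manip.sense();z0=Rn.from_quat(st["tool_rot"]).apply([0,0,1]);g0=st["tcp_pos"]-.019*z0
    for th,al,gg in [(9.2,40,g0+[0,0,.1]),(20,40,(g0*.5+g*.5)*[1,1,0]+[0,0,.155]),(TH,40,g+[0,0,.02]),(TH,40,g)]+[(TH,a,g) for a in range(20,-71,-15)]+[(TH,-75,g)]:
        R=lean(th,al);pos=gg+.019*R.apply([0,0,1]);q,e=ik(p,pos,R,q);print(th,al,pos,"err %.4f"%e,q)
E
python3 plan.py
```

```text
grasp pt [ 0.6992 -0.1287  0.1277]
9.2 40 [ 0.4678 -0.1866  0.141 ] err 0.0000 [-0.3989  0.7838  1.4145 -0.3481  1.5621 -0.4441]
20 40 [ 0.5781 -0.1608  0.1404] err 0.0000 [-0.2715  0.8879  1.1476 -0.3862  1.6954 -0.5514]
42 40 [ 0.6901 -0.1369  0.1331] err 0.0000 [-0.1449  0.9905  0.914  -0.5228  1.7082 -0.824 ]
42 40 [ 0.6901 -0.1369  0.1131] err 0.0000 [-0.1449  1.0121  0.9208 -0.521   1.6837 -0.8098]
42 20 [ 0.6944 -0.133   0.1099] err 0.0000 [-0.2286  0.8761  1.1084 -0.2902  1.3709 -0.8729]
42 5 [ 0.698  -0.1298  0.1088] err 0.0000 [-0.3091  0.798   1.2468 -0.0828  1.1421 -1.0059]
42 -10 [ 0.7017 -0.1265  0.109 ] err 0.0000 [-0.4014  0.7497  1.3759  0.1946  0.9506 -1.2426]
42 -25 [ 0.7052 -0.1233  0.1105] err 0.0000 [-0.4992  0.7387  1.4888  0.5627  0.8439 -1.5971]
42 -40 [ 0.7083 -0.1205  0.1131] err 0.0000 [-0.5933  0.7697  1.5783  0.9596  0.8657 -2.0024]
42 -55 [ 0.7108 -0.1183  0.1168] err 0.0000 [-0.6734  0.8417  1.6371  1.2738  1.0068 -2.3403]
42 -70 [ 0.7125 -0.1167  0.1212] err 0.0000 [-0.7302  0.9468  1.6598  1.4773  1.2179 -2.5709]
42 -75 [ 0.7129 -0.1164  0.1228] err 0.0000 [-0.7427  0.9869  1.6588  1.5266  1.2961 -2.6271]
```

Request:
{"fn": "apply_moves", "kwargs": {"claw": [-1,-1,-1,-1,-1], "travel": [[0,-0.015,-0.018],[0,-0.035,-0.042],[0,-0.055,-0.066],[0,-0.075,-0.09],[0,-0.08,-0.096]], "turn": [[0,0,0],[0,0,0],[0,0,0],[0,0,0],[0,0,0]]}}

```text
t: 18.22
tcp_pos: [0.4692, -0.1864, 0.1424]
tool_rot: [0.611, 0.715, -0.258, -0.22]
force: [1.0, -0.1, -3.3]
finger_gap: 0.127
gripper_force: 97.9
```

Run:
```python
from plan import *
s=snap("wrist");P=fcloud(s);st=manip.sense();R0=Rn.from_quat(st["tool_rot"]);print(st["tcp_pos"],st["force"])
Q=(P-st["tcp_pos"])@R0.as_matrix()
# rim points: plane fit of pot rim in tool frame
up=(Q+[0,0,.019])@UP
m=(abs(Q[...,0]-.11)<.06)&(up>.012)&(up<.028)&(P[...,2]>.1)
print("rim h",m.sum(),np.percentile(up[m],[50,95]),"z",np.percentile(P[m][:,2],[5,50,95]))
u,sv,vt=np.linalg.svd(P[m]-P[m].mean(0),full_matrices=False);print("normal",vt[2])
g=G();R=lean(20,40)
print(rel((g*.5+(st["tcp_pos"]-.019*R0.apply([0,0,1]))*.5)*[1,1,0]+[0,0,.155]+.019*R.apply([0,0,1]),R))
```

```text
[ 0.4692 -0.1864  0.142 ] [ 0.0059 -0.6041 -1.8829]
rim h 4664 [0.0155 0.0175] z [0.1689 0.1721 0.1738]
normal [ 0.0082 -0.0226 -0.9997]
(array([ 0.0102,  0.1093, -0.0879]), array([ 0.0022, -0.0389, -0.047 ]))
```

The pot is lifted and level. Carrying it over the tray.

Request:
{"fn": "apply_moves", "kwargs": {"claw": [-1,-1,-1,-1,-1], "travel": [[0.002,0.025,-0.02],[0.005,0.06,-0.05],[0.01,0.1,-0.08],[0.01,0.109,-0.088],[0.01,0.109,-0.088]], "turn": [[0,-0.01,-0.012],[0,-0.022,-0.027],[0,-0.034,-0.042],[0,-0.039,-0.047],[0,-0.039,-0.047]]}}

```text
t: 18.68
tcp_pos: [0.5792, -0.1583, 0.135]
tool_rot: [0.537, 0.772, -0.278, -0.196]
force: [0.2, -1.0, -2.7]
finger_gap: 0.125
gripper_force: 98.2
```

```bash
cat > to.py <<'E'
from plan import *
import sys
# args: th al dz  -> rel to pour grasp point at given lean
th,al,dz=map(float,sys.argv[1:4]);R=lean(th,al);st=manip.sense()
print(st["t"],st["tcp_pos"],st["force"],st["finger_gap"]);print(rel(G()+[0,0,dz]+.019*R.apply([0,0,1]),R))
E
python3 to.py 42 40 .02
```

```text
18.6833 [ 0.5792 -0.1583  0.135 ] [ 0.2231 -1.0139 -2.6781] 0.1246893690217766
(array([-0.0229,  0.1086, -0.0874]), array([ 0.0014, -0.0784, -0.092 ]))
```

Request:
{"fn": "apply_moves", "kwargs": {"claw": [-1,-1,-1,-1,-1], "travel": [[-0.005,0.025,-0.02],[-0.01,0.055,-0.044],[-0.016,0.08,-0.065],[-0.023,0.109,-0.087],[-0.023,0.109,-0.087]], "turn": [[0,-0.015,-0.018],[0,-0.035,-0.04],[0,-0.055,-0.063],[0,-0.07,-0.083],[0,-0.078,-0.092]]}}

```text
t: 19.1
tcp_pos: [0.6909, -0.1378, 0.132]
tool_rot: [0.382, 0.86, -0.31, -0.138]
force: [-0.5, -0.1, -3.6]
finger_gap: 0.126
gripper_force: 98.4
```

```bash
python3 to.py 42 40 0;python3 to.py 42 10 0
```

```text
19.1 [ 0.6909 -0.1378  0.132 ] [-0.5146 -0.0778 -3.5969] 0.1259868585775122
(array([0.0015, 0.015 , 0.0181]), array([0.0019, 0.0003, 0.0002]))
19.1 [ 0.6909 -0.1378  0.132 ] [-0.5146 -0.0778 -3.5969] 0.1259868585775122
(array([0.0015, 0.0269, 0.015 ]), array([-0.1647,  0.0002,  0.0003]))
```

Request:
{"fn": "apply_moves", "kwargs": {"claw": [-1,-1,-1,-1,-1], "travel": [[0.001,0.005,0.004],[0.0015,0.011,0.008],[0.0015,0.016,0.012],[0.0015,0.022,0.015],[0.0015,0.027,0.015]], "turn": [[-0.03,0,0],[-0.065,0,0],[-0.1,0,0],[-0.135,0,0],[-0.165,0,0]]}}

```text
t: 19.52
tcp_pos: [0.6912, -0.133, 0.1109]
tool_rot: [0.408, 0.909, -0.079, -0.037]
force: [-0.5, 0.1, -2.7]
finger_gap: 0.124
gripper_force: 98.2
```

```bash
python3 to.py 42 -25 0
```

```text
19.5167 [ 0.6912 -0.133   0.1109] [-0.4812  0.1208 -2.6506] 0.12414842633602555
(array([-0.0026,  0.0209, -0.0032]), array([-0.1945, -0.0008, -0.0024]))
```

Request:
{"fn": "apply_moves", "kwargs": {"claw": [-1,-1,-1,-1,-1], "travel": [[-0.001,0.004,0],[-0.0015,0.008,-0.001],[-0.002,0.013,-0.002],[-0.0025,0.017,-0.003],[-0.0025,0.02,-0.003]], "turn": [[-0.038,0,0],[-0.076,0,0],[-0.114,0,0],[-0.152,0,0],[-0.19,0,0]]}}

```text
t: 19.93
tcp_pos: [0.7053, -0.1239, 0.1118]
tool_rot: [0.401, 0.892, 0.192, 0.086]
force: [0.1, 0.3, -3.2]
finger_gap: 0.128
gripper_force: 98.4
```

```bash
python3 to.py 42 -55 0
```

```text
19.9333 [ 0.7053 -0.1239  0.1118] [ 0.1031  0.3372 -3.201 ] 0.12757593383910806
(array([ 0.0007,  0.0115, -0.0017]), array([-0.1709,  0.0012, -0.0018]))
```

Request:
{"fn": "apply_moves", "kwargs": {"claw": [-1,-1,-1,-1,-1], "travel": [[0,0.003,0],[0,0.005,0],[0,0.008,-0.001],[0,0.0115,-0.002],[0,0.0115,-0.002]], "turn": [[-0.038,0,0],[-0.076,0,0],[-0.114,0,0],[-0.152,0,0],[-0.171,0,0]]}}

```text
t: 20.35
tcp_pos: [0.7097, -0.1196, 0.1146]
tool_rot: [0.366, 0.809, 0.421, 0.187]
force: [-1.2, 0.8, -4.0]
finger_gap: 0.125
gripper_force: 98.6
```

```bash
python3 to.py 42 -76 0
```

```text
20.35 [ 0.7097 -0.1196  0.1146] [-1.2059  0.822  -3.9636] 0.1251296862296185
(array([ 0.0004,  0.012 , -0.0015]), array([-0.1174,  0.002 , -0.0028]))
```

Request:
{"fn": "apply_moves", "kwargs": {"claw": [-1,-1,-1,-1,-1], "travel": [[0,0.003,0],[0,0.007,0],[0,0.012,-0.001],[0,0.012,-0.001],[0,0.012,-0.001]], "turn": [[-0.038,0,0],[-0.076,0,0],[-0.117,0,0],[-0.117,0,0],[-0.117,0,0]]}}

```text
t: 20.77
tcp_pos: [0.7147, -0.1152, 0.1223]
tool_rot: [0.326, 0.72, 0.56, 0.248]
force: [0.3, -0.3, -2.5]
finger_gap: 0.128
gripper_force: 98.7
```

Run:
```python
from h import *
st=manip.sense();print(st["q"],st["tcp_pos"],st["force"])
s=snap("wrist");a=s["pixels"]
t=snap("scene")["pixels"]
im=np.hstack([cv2.resize(a,(400,300)),cv2.resize(t[150:330,130:370],(400,300))])
cv2.imwrite("pics/w10.png",im[:,:,::-1])
```

```text
[-0.74001507  0.99299942  1.65876395  1.53997551  1.30161017 -2.62695005] [ 0.71474944 -0.11520698  0.12225645] [ 0.26553088 -0.27179784 -2.53970922]
```

View pics/w10.png

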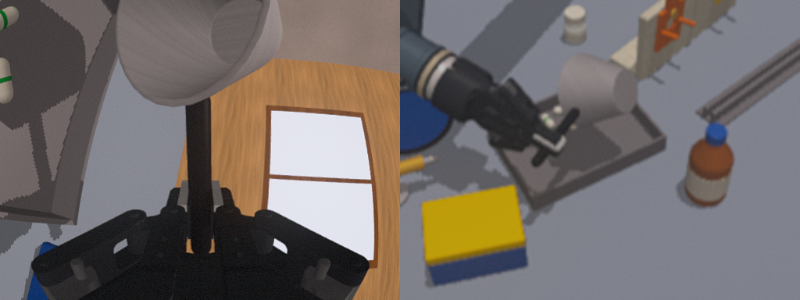

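The left half shows the pot's inside empty and bars in the tray at (5,20) and (5,80). The right half shows bars by (555,118). I'll tilt a little more, then roll back and count.

Request:
{"fn": "apply_moves", "kwargs": {"claw": [-1,-1,-1,-1,-1], "travel": [[0,0.002,-0.003],[0,0,0],[0,0.002,-0.003],[0,0.002,-0.003],[0,0.002,-0.003]], "turn": [[-0.035,0,0],[0,0,0],[-0.035,0,0],[-0.035,0,0],[-0.035,0,0]]}}

```text
t: 21.28
tcp_pos: [0.7151, -0.1156, 0.1279]
tool_rot: [0.308, 0.689, 0.599, 0.268]
force: [-0.8, -0.1, -2.4]
finger_gap: 0.124
gripper_force: 98.8
```

```bash
python3 to.py 42 -45 .03
```

```text
21.2833 [ 0.7151 -0.1156  0.1279] [-0.7774 -0.0734 -2.3723] 0.12402863564594292
(array([ 0.0011,  0.019 , -0.0117]), array([ 0.2058,  0.0009, -0.0007]))
```

Request:
{"fn": "apply_moves", "kwargs": {"claw": [-1,-1,-1,-1,-1], "travel": [[0,0.019,-0.01],[0.001,0.019,-0.0115],[0.001,0.019,-0.0115],[0.001,0.019,-0.0115],[0.001,0.019,-0.0115]], "turn": [[0.039,0,0],[0.079,0,0],[0.119,0,0],[0.159,0,0],[0.198,0,0]]}}

```text
t: 21.7
tcp_pos: [0.7093, -0.1214, 0.1481]
tool_rot: [0.376, 0.839, 0.357, 0.163]
force: [-0.2, 0.8, -2.0]
finger_gap: 0.124
gripper_force: 98.6
```

```bash
python3 to.py 42 -10 .04
```

```text
21.7 [ 0.7093 -0.1214  0.1481] [-0.226   0.7614 -2.023 ] 0.1240471645951269
(array([ 0.0016, -0.0071, -0.009 ]), array([ 0.201 ,  0.0027, -0.0011]))
```

Request:
{"fn": "apply_moves", "kwargs": {"claw": [-1,-1,-1,-1,-1], "travel": [[0,0,-0.005],[0.001,-0.002,-0.009],[0.001,-0.004,-0.009],[0.001,-0.006,-0.009],[0.001,-0.007,-0.009]], "turn": [[0.039,0,0],[0.079,0,0],[0.119,0,0],[0.159,0,0],[0.198,0,0]]}}

```text
t: 22.12
tcp_pos: [0.7023, -0.1262, 0.1507]
tool_rot: [0.408, 0.908, 0.084, 0.042]
force: [0.7, 1.0, -2.7]
finger_gap: 0.124
gripper_force: 98.5
```

```bash
python3 to.py 42 25 .05
python3 - <<'E'
from h import *
s=snap("wrist");save(s,"w11.png",k=1.2)
E
```

```text
22.1167 [ 0.7023 -0.1262  0.1507] [ 0.7115  1.0448 -2.6969] 0.12413371540778115
(array([ 0.0001, -0.0125, -0.0148]), array([ 0.1985,  0.0022, -0.0026]))
```

View pics/w11.png

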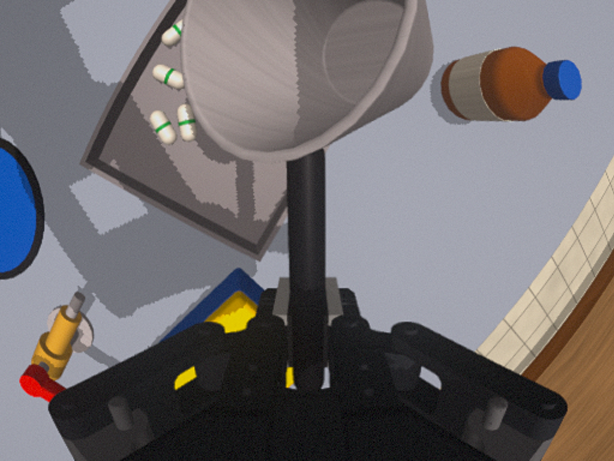

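The pot at (300,80) is empty, and four bars at (172,33), (168,76), (162,127) and (186,122) lie in the tray. The fifth is probably hidden under the pot.

Request:
{"fn": "apply_moves", "kwargs": {"claw": [-1,-1,-1,-1,-1], "travel": [[0,-0.003,-0.005],[0,-0.006,-0.01],[0,-0.009,-0.014],[0,-0.012,-0.015],[0,-0.0125,-0.015]], "turn": [[0.039,0,0],[0.079,0,0],[0.119,0,0],[0.159,0,0],[0.198,0,0]]}}

```text
t: 22.58
tcp_pos: [0.6934, -0.1334, 0.1592]
tool_rot: [0.4, 0.891, -0.195, -0.086]
force: [0.5, -0.9, -2.8]
finger_gap: 0.126
gripper_force: 98.4
```

```bash
cat > mat.py <<'E'
from plan import *
import sys
M=np.array([.479,-.292])
def mp(th,h,al=40,m=M):  # pot upright over mat, foot h above bench -> TCP pose
    R=lean(th,al);x=R.apply([1,0,0]);g=np.r_[m,h+.055]-.11*x;return g+.019*R.apply([0,0,1]),R
if __name__=="__main__":
    q=manip.sense()["q"];st=manip.sense();print(st["tcp_pos"],st["force"])
    for th,h,m in [(20,.1,[.6,-.1]),(0,.1,[.54,-.2]),(-20,.09,M),(-40,.08,M),(-40,.004,M)]:
        pos,R=mp(th,h,m=m);q,e=ik(p,pos,R,q);print(th,h,pos,"%.4f"%e,q)
    for th,h,m in [(20,.1,[.6,-.1])]: print(rel(*mp(th,h,m=m)))
    s=snap("wrist");P=fcloud(s)
    k=msk(s,[100,150,40],[125,255,255])&(abs(P[...,2])<.015)&(np.hypot(*(P[...,:2]-M).transpose(2,0,1))<.1)
    print("mat",k.sum(),cv2.minEnclosingCircle(P[k][:,:2].astype(np.float32)) if k.any() else 0)
E
python3 mat.py
```

```text
[ 0.6934 -0.1334  0.1592] [ 0.5162 -0.9497 -2.7812]
20 0.1 [ 0.6261 -0.2075  0.1404] 0.0000 [-0.311   0.962   0.9626 -0.415   1.7834 -0.6291]
0 0.1 [ 0.5278 -0.31    0.1404] 0.0000 [-0.5496  0.9129  1.0846 -0.3485  1.7537 -0.5047]
-20 0.09 [ 0.4299 -0.3912  0.1304] 0.0000 [-0.7894  0.897   1.1581 -0.2811  1.7294 -0.392 ]
-40 0.08 [ 0.3989 -0.3684  0.1204] 0.0000 [-0.8852  0.8762  1.2476 -0.1209  1.7063 -0.1604]
-40 0.004 [ 0.3989 -0.3684  0.0444] 0.0000 [-0.8852  0.9769  1.2589 -0.1198  1.5951 -0.1469]
(array([-0.0133, -0.1033,  0.0732]), array([0.0847, 0.0655, 0.1016]))
mat 3862 ((0.47896474599838257, -0.2923310399055481), 0.06345394998788834)
```

Request:
{"fn": "apply_moves", "kwargs": {"claw": [-1,-1,-1,-1,-1], "travel": [[-0.013,-0.1,0.04],[-0.013,-0.11,0.055],[-0.013,-0.115,0.055],[-0.013,-0.115,0.055],[-0.013,-0.115,0.055]], "turn": [[0.085,0.065,0.102],[0.085,0.065,0.102],[0.085,0.065,0.102],[0.085,0.065,0.102],[0.085,0.065,0.102]]}}

```text
t: 23.05
tcp_pos: [0.6233, -0.2111, 0.1521]
tool_rot: [0.54, 0.769, -0.278, -0.198]
force: [0.3, -0.0, -2.9]
finger_gap: 0.126
gripper_force: 98.4
```

```bash
python3 -c "
from mat import *
print(manip.sense()['tcp_pos'],rel(*mp(0,.11,m=[.54,-.2])))"
```

```text
[ 0.6233 -0.2111  0.1521] (array([-0.0759, -0.117 ,  0.1003]), array([0.    , 0.0696, 0.085 ]))
```

Request:
{"fn": "apply_moves", "kwargs": {"claw": [-1,-1,-1,-1,-1], "travel": [[-0.076,-0.117,0.1],[-0.076,-0.117,0.1],[-0.076,-0.117,0.1],[-0.076,-0.117,0.1],[-0.076,-0.117,0.1]], "turn": [[0,0.07,0.085],[0,0.07,0.085],[0,0.07,0.085],[0,0.07,0.085],[0,0.07,0.085]]}}

```text
t: 23.47
tcp_pos: [0.526, -0.3124, 0.154]
tool_rot: [0.665, 0.664, -0.242, -0.241]
force: [0.3, 0.3, -2.3]
finger_gap: 0.13
gripper_force: 98.3
```

```bash
python3 -c "
from mat import *
print(manip.sense()['tcp_pos'],rel(*mp(-30,.07)))"
```

```text
[ 0.526  -0.3124  0.154 ] (array([-0.086 , -0.0729,  0.132 ]), array([0.0008, 0.1073, 0.1271]))
```

Request:
{"fn": "apply_moves", "kwargs": {"claw": [-1,-1,-1,-1,-1], "travel": [[-0.086,-0.073,0.132],[-0.086,-0.073,0.132],[-0.086,-0.073,0.132],[-0.086,-0.073,0.132],[-0.086,-0.073,0.132]], "turn": [[0,0.107,0.127],[0,0.107,0.127],[0,0.107,0.127],[0,0.107,0.127],[0,0.107,0.127]]}}

```text
t: 23.88
tcp_pos: [0.4129, -0.381, 0.1095]
tool_rot: [0.815, 0.468, -0.171, -0.295]
force: [-0.2, -0.1, -1.6]
finger_gap: 0.126
gripper_force: 98.4
```

Request:
{"fn": "apply_moves", "kwargs": {"claw": [-1,-1], "travel": [[0,0,0],[0,0,0]], "turn": [[0,0,0],[0,0,0]]}}

```text
t: 24.05
tcp_pos: [0.4175, -0.3773, 0.1106]
tool_rot: [0.812, 0.473, -0.172, -0.294]
force: [-0.2, 0.8, -2.6]
finger_gap: 0.128
gripper_force: 98.4
```

```bash
cat > potchk.py <<'E'
from mat import *
s=snap("wrist");P=fcloud(s);st=manip.sense();R0=Rn.from_quat(st["tool_rot"]);print(st["tcp_pos"],st["force"])
Q=(P-st["tcp_pos"])@R0.as_matrix();up=(Q+[0,0,.019])@UP
m=(abs(Q[...,0]-.11)<.06)&(up>.010)&(up<.028)&(abs((Q[...,1])/1)<.08)&(s["pixels"].max(-1)>60)
c=P[m];n=np.linalg.svd(c-c.mean(0),full_matrices=False)[2][2];print("rim",m.sum(),"z",np.percentile(c[:,2],[5,50,95]),"normal",n,"circle",cv2.minEnclosingCircle(c[:,:2].astype(np.float32)))
k=msk(s,[100,150,40],[125,255,255])&(abs(P[...,2])<.015);q=P[k]
if len(q)>50: print("mat",len(q),q.min(0),q.max(0))
E
python3 potchk.py;python3 -c "
from mat import *
print(rel(*mp(-35,.006)))"
```

```text
[ 0.418  -0.3768  0.1105] [-0.063   0.7024 -2.0967]
rim 5288 z [0.1357 0.14   0.1422] normal [-0.0188 -0.0249 -0.9995] circle ((0.48138320446014404, -0.28428715467453003), 0.052159134298563004)
mat 12715 [ 0.4173 -0.3539  0.0008] [ 0.5408 -0.2432  0.0067]
(array([-0.0055,  0.0405,  0.0706]), array([0.0007, 0.02  , 0.0232]))
```

```bash
python3 -c "
from mat import *
p0=manip.sense()['tcp_pos'];print(rel(p0+[-.0024,-.008,-.057]));print(rel(p0+[-.0024,-.008,-.065]))"
```

```text
(array([-0.0101,  0.0475,  0.0532]), array([0., 0., 0.]))
(array([-0.0101,  0.0539,  0.0609]), array([0., 0., 0.]))
```

Request:
{"fn": "apply_moves", "kwargs": {"claw": [-1,-1,-1,-1,-1], "travel": [[-0.01,0.015,0.016],[-0.01,0.033,0.036],[-0.01,0.0475,0.053],[-0.01,0.0505,0.057],[-0.01,0.0515,0.058]], "turn": [[0,0,0],[0,0,0],[0,0,0],[0,0,0],[0,0,0]]}}

```text
t: 24.52
tcp_pos: [0.4137, -0.3841, 0.0461]
tool_rot: [0.811, 0.472, -0.173, -0.298]
force: [-0.6, 1.3, 1.0]
finger_gap: 0.125
gripper_force: 98.5
```

```bash
python3 potchk.py
```

```text
[ 0.414  -0.3844  0.0467] [ 0.1603  0.6904 -1.5074]
rim 5603 z [0.072  0.0775 0.0789] normal [ 0.0041 -0.0205 -0.9998] circle ((0.47707781195640564, -0.2918287217617035), 0.05239347368478775)
mat 11683 [ 0.4233 -0.3543  0.0011] [ 0.5395 -0.2845  0.0087]
```

Request:
{"fn": "apply_moves", "kwargs": {"claw": [-1,-1,-0.6,-0.2,0], "travel": [[0,0.0006,0.001],[0,0.0006,0.001],[0,0.0006,0.001],[0,0.0006,0.001],[0,0.0006,0.001]], "turn": [[0,0,0],[0,0,0],[0,0,0],[0,0,0],[0,0,0]]}}

```text
t: 24.98
tcp_pos: [0.414, -0.3864, 0.0473]
tool_rot: [0.813, 0.472, -0.173, -0.295]
force: [-0.5, -0.8, -0.1]
finger_gap: 0.471
gripper_force: 0.0
```

Request:
{"fn": "apply_moves", "kwargs": {"claw": [0,0,0,0,0], "travel": [[0,0,0],[0,0,-0.02],[0,0,-0.06],[0,0,-0.11],[0,0,-0.15]], "turn": [[0,0,0],[0,0,0],[0,0,0],[0,0,0],[0,0,0]]}}

```text
t: 25.4
tcp_pos: [0.482, -0.4247, 0.1405]
tool_rot: [0.813, 0.472, -0.173, -0.295]
force: [0.6, -1.1, -0.1]
finger_gap: 0.501
gripper_force: 0.0
```

```bash
cat > chk.py <<'E'
from h import *
np.set_printoptions(precision=4,suppress=True)
s=snap("wrist");P=fcloud(s);st=manip.sense();print(st["t"],st["tcp_pos"])
m=(P[...,2]>.073)&(P[...,2]<.084)&(np.hypot(P[...,0]-.478,P[...,1]+.29)<.058)
c=P[m]
if len(c)>50: print("rim",len(c),np.percentile(c[:,2],[5,50,95]),np.linalg.svd(c-c.mean(0),full_matrices=False)[2][2],cv2.minEnclosingCircle(c[:,:2].astype(np.float32)))
t=snap("top");PT=cloud(t)
m=(t["pixels"].min(-1)>120)&(PT[...,2]<.05)&(abs(PT[...,0]-.61)<.09)&(abs(PT[...,1]+.06)<.12)
nl,lab,sta,ce=cv2.connectedComponentsWithStats(m.astype(np.uint8));print("bars",[(np.round(PT[lab==i].mean(0),3).tolist(),int(sta[i,4])) for i in range(1,nl) if sta[i,4]>5])
save(t,"top2.png",(150,80,450,300),k=2)
m=msk(t,[0,180,90],[4,255,255])|msk(t,[176,180,90],[180,255,255]);print("lever",np.percentile(PT[m],[2,50,98],axis=0))
E
python3 chk.py
```

```text
25.45 [ 0.4865 -0.4282  0.1453]
rim 2287 [0.0736 0.0776 0.079 ] [ 0.0096 -0.0087 -0.9999] ((0.4773375391960144, -0.2930331230163574), 0.05265692248940468)
bars [([0.693, 0.023, 0.001], 151), ([0.676, -0.175, 0.001], 53), ([0.561, 0.052, 0.001], 194), ([0.597, -0.109, 0.017], 27), ([0.584, -0.124, 0.017], 30), ([0.58, -0.062, 0.016], 31), ([0.562, -0.091, 0.017], 33), ([0.542, -0.059, 0.016], 32), ([0.528, -0.134, 0.001], 206)]
lever [[ 0.6051 -0.3436  0.0882]
 [ 0.6392 -0.3328  0.0942]
 [ 0.6806 -0.3264  0.0979]]
```

View pics/top2.png

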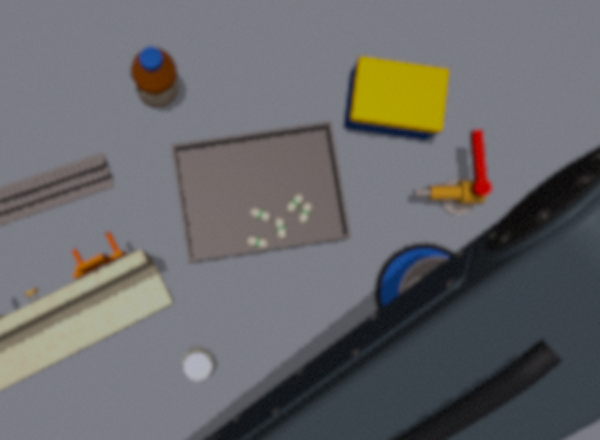

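All five bars lie in the tray around (280,222), and the pot stands on the mat. The lever runs from its hub at (482,187) to its end at (477,132). Next is the valve.

Run:
```python
from kin import *
np.set_printoptions(precision=4,suppress=True)
p=fit().x;st=manip.sense();q=st["q"]
for pos,th in (([.58,-.40,.24],-60),([.657,-.335,.2],-86),([.657,-.335,.073],-86),([.642,-.3,.073],-41)):
    q,e=ik(p,np.array(pos),down(th),q);print(pos,"%.4f"%e,q)
print(rel([.6,-.39,.25],down(-70)),st["q"])
```

```text
[0.58, -0.4, 0.24] 0.0000 [-0.7619  0.6316  1.2023  0.      1.3077  0.2853]
[0.657, -0.335, 0.2] 0.0000 [-0.6226  0.7163  1.1434  0.      1.2819  0.8784]
[0.657, -0.335, 0.073] 0.0000 [-0.6226  0.8535  1.228   0.      1.0601  0.8784]
[0.642, -0.3, 0.073] 0.0000 [-0.5944  0.8196  1.315  -0.      1.007   0.1212]
(array([ 0.1108, -0.0062, -0.1683]), array([-0.2084,  0.0789,  0.2144])) [-0.8084  0.9764  0.9118 -0.1995  1.911  -0.2909]
```

Request:
{"fn": "apply_moves", "kwargs": {"claw": [0,0,0,0,0], "travel": [[0.111,-0.006,-0.168],[0.111,-0.006,-0.168],[0.111,-0.006,-0.168],[0.111,-0.006,-0.168],[0.111,-0.006,-0.168]], "turn": [[-0.208,0.079,0.214],[-0.208,0.079,0.214],[-0.208,0.079,0.214],[-0.208,0.079,0.214],[-0.208,0.079,0.214]]}}

```text
t: 25.92
tcp_pos: [0.6033, -0.3871, 0.2498]
tool_rot: [0.95, 0.288, -0.061, -0.107]
force: [-1.0, -0.6, 0.8]
finger_gap: 0.498
gripper_force: 0.0
```

```bash
python3 -c "
from h import *
print(manip.sense()['tcp_pos'],rel([.640,-.335,.22],down(-86)))"
```

```text
[ 0.60333365 -0.38711364  0.24981696] (array([ 0.0764, -0.0195,  0.039 ]), array([-0.0701,  0.0367,  0.1646]))
```

Request:
{"fn": "apply_moves", "kwargs": {"claw": [0,0,0,0,0], "travel": [[0.076,-0.0195,0.039],[0.076,-0.0195,0.039],[0.076,-0.0195,0.039],[0.076,-0.0195,0.039],[0.076,-0.0195,0.039]], "turn": [[-0.07,0.037,0.165],[-0.07,0.037,0.165],[-0.07,0.037,0.165],[-0.07,0.037,0.165],[-0.07,0.037,0.165]]}}

```text
t: 26.33
tcp_pos: [0.6316, -0.3334, 0.2133]
tool_rot: [0.999, 0.033, -0.007, -0.005]
force: [-0.4, -0.0, -0.8]
finger_gap: 0.497
gripper_force: 0.0
```

Request:
{"fn": "apply_moves", "kwargs": {"claw": [0,0], "travel": [[0,0,0],[0,0,0]], "turn": [[0,0,0],[0,0,0]]}}

```text
t: 26.5
tcp_pos: [0.6322, -0.3346, 0.214]
tool_rot: [0.999, 0.036, -0.007, -0.006]
force: [-0.2, 0.5, 0.8]
finger_gap: 0.502
gripper_force: 0.0
```

```bash
cat > lev.py <<'E'
from h import *
import sys
np.set_printoptions(precision=4,suppress=True)
s=snap("wrist");P=fcloud(s);st=manip.sense();R0=Rn.from_quat(st["tool_rot"])
print(st["t"],st["tcp_pos"],"head",np.degrees(np.arctan2(*R0.apply([0,1,0])[[1,0]])),st["force"])
if len(sys.argv)>1: save(s,sys.argv[1],k=1.2)
m=(msk(s,[0,150,50],[5,255,255])|msk(s,[174,150,50],[180,255,255]))&(P[...,2]>.088)&(P[...,2]<.103)
c=P[m];r=cv2.minAreaRect(c[:,:2].astype(np.float32));v=cv2.fitLine(c[:,:2].astype(np.float32),2,0,.01,.01).ravel()
print("lever top",m.sum(),r,"fit heading",np.degrees(np.arctan2(v[1],v[0])),v[2:],"z",np.median(c[:,2]),"x",np.percentile(c[:,0],[1,99]),"y",np.percentile(c[:,1],[1,99]))
m=msk(s,[14,120,50],[26,255,255])&(P[...,2]>.03)&(P[...,2]<.085)&(np.hypot(P[...,0]-.61,P[...,1]+.31)<.1)&(P[...,1]>-.32)
c=P[m]
if len(c)>30: v=cv2.fitLine(c[:,:2].astype(np.float32),2,0,.01,.01).ravel();print("pipe",len(c),np.degrees(np.arctan2(v[1],v[0])),v[2:])
E
python3 lev.py w12.png
```

```text
26.55 [ 0.6325 -0.3352  0.214 ] head -85.9581382304811 [0.0931 0.0677 0.247 ]
lever top 1434 ((0.6459823250770569, -0.3353787362575531), (0.08456552773714066, 0.020529676228761673), 4.207333564758301) fit heading 4.2661786 [ 0.6453 -0.3354] z 0.09418107966428113 x [0.6054 0.6875] y [-0.3466 -0.3271]
pipe 778 11.282544 [ 0.6324 -0.2982]
```

View pics/w12.png

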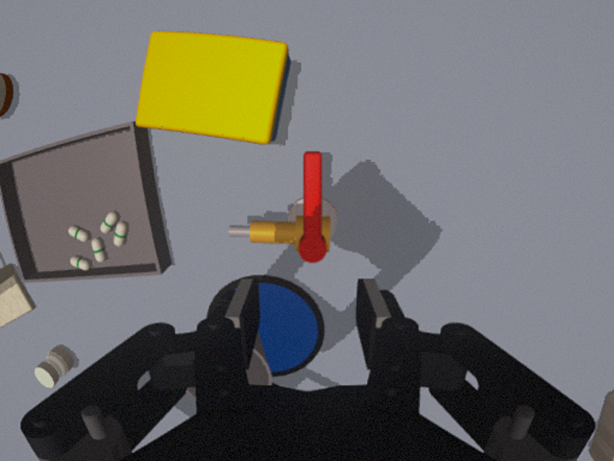

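The red lever runs from its hub at (313,247) to its end at (313,155), with the pipe at (265,232). The lever's heading is 4.3° and its axis is near (0.613, -0.338).

```bash
python3 -c "
from h import *
print(rel([.6652,-.332,.14],down(-85.7)),rel([.6652,-.332,.073],down(-85.7)))"
```

```text
(array([ 0.0423, -0.0001,  0.0919]), array([-0.0038,  0.0044, -0.0014])) (array([0.0435, 0.0009, 0.1756]), array([-0.0038,  0.0044, -0.0014]))
```

Request:
{"fn": "apply_moves", "kwargs": {"claw": [0,0,0,0,0], "travel": [[0.042,0,0.04],[0.042,0,0.085],[0.043,0.001,0.13],[0.0435,0.001,0.17],[0.0435,0.001,0.1756]], "turn": [[-0.004,0.004,-0.001],[-0.004,0.004,-0.001],[-0.004,0.004,-0.001],[-0.004,0.004,-0.001],[-0.004,0.004,-0.001]]}}

```text
t: 26.97
tcp_pos: [0.6614, -0.3299, 0.065]
tool_rot: [0.999, 0.036, -0.006, -0.004]
force: [-1.8, 0.5, -0.9]
finger_gap: 0.499
gripper_force: 0.0
```

Request:
{"fn": "apply_moves", "kwargs": {"claw": [-0.4,-1,-1,-1,-1], "travel": [[0,0,0],[0,0,0],[0,0,0],[0,0,0],[0,0,0]], "turn": [[0,0,0],[0,0,0],[0,0,0],[0,0,0],[0,0,0]], "newtons": 25}}

```text
t: 27.38
tcp_pos: [0.6672, -0.3339, 0.0757]
tool_rot: [0.999, 0.036, 0.002, 0.003]
force: [1.0, -2.9, -1.9]
finger_gap: 0.154
gripper_force: 29.0
```

Run:
```python
from h import *
np.set_printoptions(precision=4,suppress=True)
st=manip.sense();print(st["tcp_pos"],st["force"],st["finger_gap"],np.degrees(Rn.from_quat(st["tool_rot"]).as_euler("xyz")))
A=np.array([.6134,-.3379]);A2=A+[0,.0023]  # axis in TCP coordinates (camera offset)
v=st["tcp_pos"][:2]-A2;R0=Rn.from_quat(st["tool_rot"])
for d in(7,14,21,28,35,42,45):
    w=Rn.from_euler("z",d,degrees=True);x=w.apply(np.r_[v,0])[:2]+A2;print(d,rel(np.r_[x,st["tcp_pos"][2]],w*R0))
```

```text
[ 0.6672 -0.3339  0.0757] [ 0.9852 -2.9307 -1.8532] 0.15384434731313673 [179.6739  -0.2019   4.1567]
7 (array([-0.0002, -0.0082, -0.    ]), array([ 0.0001,  0.0002, -0.0389]))
14 (array([-0.0013, -0.0164, -0.0001]), array([ 0.0003,  0.0004, -0.0778]))
21 (array([-0.0035, -0.0243, -0.0002]), array([ 0.0004,  0.0007, -0.1167]))
28 (array([-0.0066, -0.0319, -0.0002]), array([ 0.0005,  0.0009, -0.1556]))
35 (array([-0.0105, -0.0391, -0.0003]), array([ 0.0007,  0.0011, -0.1944]))
42 (array([-0.0154, -0.0457, -0.0003]), array([ 0.0008,  0.0013, -0.2333]))
45 (array([-0.0177, -0.0484, -0.0003]), array([ 0.0009,  0.0014, -0.25  ]))
```

Request:
{"fn": "apply_moves", "kwargs": {"claw": [-1,-1,-1,-1,-1], "travel": [[0,-0.008,0],[-0.001,-0.0164,0],[-0.0035,-0.0243,0],[-0.0066,-0.032,0],[-0.0105,-0.039,0]], "turn": [[0,0,-0.039],[0,0,-0.078],[0,0,-0.117],[0,0,-0.156],[0,0,-0.194]]}}

```text
t: 27.8
tcp_pos: [0.655, -0.3035, 0.0755]
tool_rot: [0.941, 0.337, -0.001, 0.003]
force: [-4.0, -5.0, -0.8]
finger_gap: 0.158
gripper_force: 29.3
```

```bash
cat > rem.py <<'E'
from h import *
import sys
st=manip.sense();print(st["tcp_pos"],st["force"]);A=np.array([.6134,-.3356]);a=np.radians(4.27+float(sys.argv[1]))
print(rel(np.r_[A+.0536*np.array([np.cos(a),np.sin(a)]),.0755],down(4.27-90+float(sys.argv[1]))))
E
python3 rem.py 45
```

```text
[ 0.65495772 -0.3035009   0.07549761] [-4.00387344 -4.99875458 -0.83988907]
(array([ 0.0004, -0.0135, -0.0001]), array([ 0.0013,  0.0012, -0.0546]))
```

Request:
{"fn": "apply_moves", "kwargs": {"claw": [-1,-1,-1,-1], "travel": [[0,-0.006,0],[-0.0005,-0.0125,0],[-0.0005,-0.0125,0],[-0.0005,-0.0125,0]], "turn": [[0,0,-0.028],[0,0,-0.054],[0,0,-0.054],[0,0,-0.054]]}}

```text
t: 28.13
tcp_pos: [0.6485, -0.2969, 0.0755]
tool_rot: [0.91, 0.414, -0.001, 0.003]
force: [-2.4, -5.1, -2.2]
finger_gap: 0.155
gripper_force: 29.2
```

```bash
python3 rem.py 45; python3 lev.py
```

```text
[ 0.64853912 -0.29694627  0.07549228] [-2.40076537 -5.12656422 -2.19650055]
(array([ 0.0017, -0.0018, -0.    ]), array([ 0.0017,  0.0014, -0.0023]))
28.1833 [ 0.6486 -0.297   0.0755] head -41.16154871753785 [-1.4969 -5.5091 -1.5565]
lever top 2907 ((0.6434853076934814, -0.3032552897930145), (0.06036720052361488, 0.014234475791454315), 48.871524810791016) fit heading 49.18716 [ 0.6463 -0.3002] z 0.09408942850474204 x [0.6228 0.6659] y [-0.3266 -0.2785]
pipe 1152 3.145011 [ 0.6648 -0.2834]
```

Request:
{"fn": "apply_moves", "kwargs": {"claw": [-0.8,-0.5,-0.2,0,0], "travel": [[0,0,0],[0,0,0],[0,0,0],[0,0,0],[0,0,0]], "turn": [[0,0,0],[0,0,0],[0,0,0],[0,0,0],[0,0,0]]}}

```text
t: 28.6
tcp_pos: [0.649, -0.2939, 0.0742]
tool_rot: [0.911, 0.413, -0.0, 0.001]
force: [0.7, 0.6, 0.8]
finger_gap: 0.498
gripper_force: 0.0
```

Request:
{"fn": "apply_moves", "kwargs": {"claw": [0,0,0,0,0], "travel": [[0,0,-0.03],[0,0,-0.07],[0,0,-0.12],[0,0,-0.17],[0,0,-0.17]], "turn": [[0,0,0],[0,0,0],[0,0,0],[0,0,0],[0,0,0]]}}

```text
t: 29.02
tcp_pos: [0.6536, -0.2964, 0.22]
tool_rot: [0.911, 0.413, 0.005, 0.008]
force: [1.3, -0.6, 1.4]
finger_gap: 0.5
gripper_force: 0.0
```

Request:
{"fn": "apply_moves", "kwargs": {"claw": [0,0,0], "travel": [[0,0,0],[0,0,0],[0,0,0]], "turn": [[0,0,0],[0,0,0],[0,0,0]]}}

```text
t: 29.27
tcp_pos: [0.6476, -0.2931, 0.2075]
tool_rot: [0.911, 0.413, -0.001, -0.001]
force: [-0.0, -0.1, -0.9]
finger_gap: 0.499
gripper_force: 0.0
```

```bash
python3 lev.py
python3 - <<'E'
from h import *
np.set_printoptions(precision=4,suppress=True)
s=snap("scene");P=cloud(s);I=inpan(P)
for nm,lo,hi,ts in(("o",[3,150,50],[16,255,255],-.086),("y",[20,120,50],[34,255,255],.086)):
    m=msk(s,lo,hi)&(abs(I[...,1]-ts)<.05)&(abs(I[...,0])<.06);print(nm,m.sum(),np.percentile(P[m][:,2],[1,99]),np.percentile(I[m][:,1],[1,99])-ts)
    k=m&(I[...,0]<.03)&(I[...,2]>.14);print(" tab t",np.percentile(I[k][:,1],[2,98])-ts if k.any() else 0)
t=snap("top");PT=cloud(t)
m=(PT[...,2]>.070)&(PT[...,2]<.084)&(np.hypot(PT[...,0]-.478,PT[...,1]+.29)<.06);print("rim",m.sum(),cv2.minEnclosingCircle(PT[m][:,:2].astype(np.float32)))
im=np.hstack([cv2.resize(t["pixels"][80:300,60:460],(400,300)),cv2.resize(s["pixels"][60:360,50:450],(400,300))])
cv2.imwrite("pics/fin.png",im[:,:,::-1])
E
```

```text
29.3167 [ 0.6475 -0.2931  0.2071] head -41.205213927771965 [-0.094  -0.0243  0.2418]
lever top 1352 ((0.6354939937591553, -0.3141680061817169), (0.08554848283529282, 0.02018953114748001), 48.171913146972656) fit heading 49.3178 [ 0.6352 -0.3133] z 0.09411967384020226 x [0.6054 0.6649] y [-0.3464 -0.2801]
pipe 791 14.101421 [ 0.6327 -0.2963]
o 413 [0.0606 0.1868] [-0.0317  0.0296]
 tab t [-0.0149  0.016 ]
y 370 [0.0572 0.187 ] [-0.0318  0.0335]
 tab t [-0.0173  0.0153]
rim 174 ((0.46719491481781006, -0.26463058590888977), 0.05006147921085358)
```

View pics/fin.png

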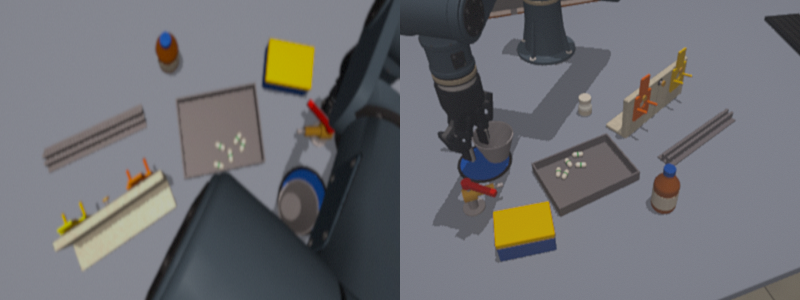

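Request:
{"fn": "apply_moves", "kwargs": {"claw": [0,0,0,0,0], "travel": [[0.02,0.05,-0.05],[0.04,0.1,-0.09],[0.04,0.14,-0.09],[0.04,0.14,-0.09],[0.04,0.14,-0.09]], "turn": [[0,0,0],[0,0,0],[0,0,0],[0,0,0],[0,0,0]]}}

```text
t: 29.83
tcp_pos: [0.7566, -0.3458, 0.2812]
tool_rot: [0.911, 0.413, 0.001, 0.003]
force: [-0.4, -0.4, 0.3]
finger_gap: 0.5
gripper_force: 0.0
```

Run:
```python
from h import *
np.set_printoptions(precision=4,suppress=True)
for n in("scene","top","wrist"):
    s=snap(n);P=fcloud(s) if n=="wrist" else cloud(s)
    m=(P[...,2]>.073)&(P[...,2]<.084)&(np.hypot(P[...,0]-.475,P[...,1]+.28)<.08)
    if m.sum()>20: print(n,m.sum(),cv2.minEnclosingCircle(P[m][:,:2].astype(np.float32)))
    k=msk(s,[100,150,40],[125,255,255])&(abs(P[...,2])<.015)&(np.hypot(P[...,0]-.479,P[...,1]+.292)<.09)
    if k.sum()>20: print(" mat",k.sum(),P[k].min(0),P[k].max(0))
    if n=="scene": a=s["pixels"][150:300,80:240]
    if n=="wrist": b=s["pixels"]
print(manip.sense()["t"],manip.sense()["tcp_pos"])
cv2.imwrite("pics/fin2.png",np.hstack([cv2.resize(a,(400,300)),cv2.resize(b,(400,300))])[:,:,::-1])
```

```text
scene 257 ((0.4657578766345978, -0.25613465905189514), 0.052775610238313675)
 mat 849 [ 0.4207 -0.3524  0.0011] [ 0.5395 -0.2321  0.0089]
wrist 579 ((0.46616217494010925, -0.25863131880760193), 0.05319255217909813)
 mat 1991 [ 0.4202 -0.3527  0.0009] [ 0.5409 -0.2308  0.0064]
29.9833 [ 0.7528 -0.3428  0.2789]
```

View pics/fin2.png

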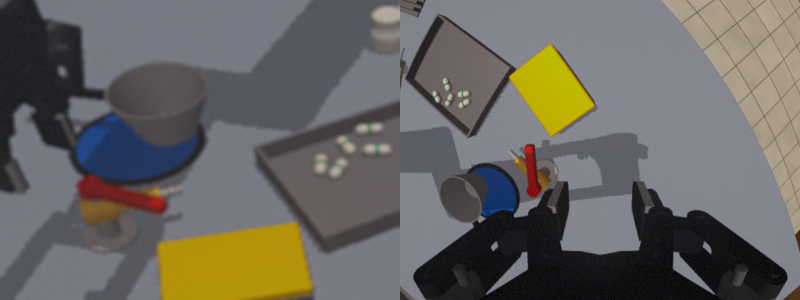

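The pot was knocked to about (0.466, -0.257), still standing but near the mat's edge (left half: pot at (155,105)). To keep the order right I'll shut the valve, recentre the pot, then set the lever again.

Run:
```python
from h import *
np.set_printoptions(precision=4,suppress=True)
print(rel([.6484,-.2945,.15],down(-41)),rel([.6484,-.2945,.0755],down(-41)))
```

```text
(array([-0.0402, -0.1373,  0.1618]), array([-0.0012,  0.0007, -0.0012])) (array([-0.04  , -0.1369,  0.2549]), array([-0.0012,  0.0007, -0.0012]))
```

Request:
{"fn": "apply_moves", "kwargs": {"claw": [0,0,0,0,0], "travel": [[-0.04,-0.137,0],[-0.04,-0.137,0.04],[-0.04,-0.137,0.1],[-0.04,-0.137,0.16],[-0.04,-0.137,0.16]], "turn": [[0,0,0],[0,0,0],[0,0,0],[0,0,0],[0,0,0]]}}

```text
t: 30.4
tcp_pos: [0.6466, -0.2931, 0.1517]
tool_rot: [0.911, 0.413, -0.002, -0.001]
force: [-0.1, 0.7, -1.5]
finger_gap: 0.5
gripper_force: 0.0
```

Request:
{"fn": "apply_moves", "kwargs": {"claw": [0,0,0], "travel": [[0,0,0],[0,0,0],[0,0,0]], "turn": [[0,0,0],[0,0,0],[0,0,0]]}}

```text
t: 30.65
tcp_pos: [0.6515, -0.2963, 0.1553]
tool_rot: [0.911, 0.413, 0.0, 0.002]
force: [0.4, -0.8, 1.1]
finger_gap: 0.504
gripper_force: 0.0
```

Run:
```python
from h import *
np.set_printoptions(precision=4,suppress=True)
print(manip.sense()["tcp_pos"],rel([.6484,-.2945,.0755],down(-41)))
s=snap("wrist");P=fcloud(s)
m=(P[...,2]>.073)&(P[...,2]<.084)&(np.hypot(P[...,0]-.466,P[...,1]+.258)<.06);print(m.sum(),cv2.minEnclosingCircle(P[m][:,:2].astype(np.float32)))
m=(s["pixels"].max(-1)<60)&(P[...,2]>.045)&(P[...,2]<.07)&(np.hypot(P[...,0]-.466,P[...,1]+.258)<.17)&(P[...,0]<.5)
q=P[m];print("handle",m.sum(),q.min(0) if len(q) else 0,q.max(0) if len(q) else 0,cv2.fitLine(q[:,:2].astype(np.float32),2,0,.01,.01).ravel() if len(q)>10 else 0)
```

```text
[ 0.6515 -0.2963  0.1553] (array([-0.0008, -0.0048,  0.0997]), array([ 0.0013,  0.0003, -0.0012]))
699 ((0.46679168939590454, -0.2529062032699585), 0.052225418388843536)
handle 145 [ 0.4086 -0.358   0.0452] [ 0.4996 -0.2143  0.0699] [ 0.4931  0.8699  0.4332 -0.3223]
```

Request:
{"fn": "apply_moves", "kwargs": {"claw": [0,0,0,0,0], "travel": [[-0.001,-0.005,0.04],[-0.001,-0.005,0.08],[-0.001,-0.005,0.099],[-0.001,-0.005,0.099],[-0.001,-0.005,0.099]], "turn": [[0,0,0],[0,0,0],[0,0,0],[0,0,0],[0,0,0]]}}

```text
t: 31.12
tcp_pos: [0.6482, -0.2946, 0.0756]
tool_rot: [0.911, 0.413, 0.0, 0.002]
force: [0.1, -0.1, 0.1]
finger_gap: 0.499
gripper_force: 0.0
```

Request:
{"fn": "apply_moves", "kwargs": {"claw": [-0.4,-1,-1,-1,-1], "travel": [[0,0,0],[0,0,0],[0,0,0],[0,0,0],[0,0,0]], "turn": [[0,0,0],[0,0,0],[0,0,0],[0,0,0],[0,0,0]]}}

```text
t: 31.53
tcp_pos: [0.6494, -0.2955, 0.077]
tool_rot: [0.911, 0.413, 0.001, 0.004]
force: [2.7, -1.0, 6.5]
finger_gap: 0.159
gripper_force: 25.0
```

Request:
{"fn": "apply_moves", "kwargs": {"claw": [-1,-1,-1,-1,-1], "travel": [[0,0.007,0],[-0.0015,0.0145,0],[-0.004,0.022,0],[-0.0063,0.0283,0],[-0.0063,0.0283,0]], "turn": [[0,0,0.035],[0,0,0.07],[0,0,0.105],[0,0,0.139],[0,0,0.139]]}}

```text
t: 31.95
tcp_pos: [0.6642, -0.3153, 0.077]
tool_rot: [0.979, 0.204, 0.003, 0.004]
force: [5.2, -2.6, 6.0]
finger_gap: 0.151
gripper_force: 24.6
```

Request:
{"fn": "apply_moves", "kwargs": {"claw": [-1,-1,-1,-1,-1], "travel": [[0,0.007,0],[-0.0015,0.0145,0],[-0.004,0.0229,0],[-0.004,0.0229,0],[-0.004,0.0229,0]], "turn": [[0,0,0.035],[0,0,0.07],[0,0,0.111],[0,0,0.111],[0,0,0.111]]}}

```text
t: 32.37
tcp_pos: [0.6688, -0.334, 0.0772]
tool_rot: [0.999, 0.033, 0.005, 0.005]
force: [5.6, -4.3, 3.6]
finger_gap: 0.155
gripper_force: 24.6
```

```bash
python3 lev.py
```

```text
32.4167 [ 0.6688 -0.334   0.0771] head -86.15409200444014 [ 6.6128 -3.8028  4.1692]
lever top 2825 ((0.6594702005386353, -0.33447977900505066), (0.059939004480838776, 0.014449764974415302), 4.529241561889648) fit heading 4.256181 [ 0.6636 -0.3341] z 0.09406074696901703 x [0.6311 0.689 ] y [-0.3419 -0.3264]
pipe 527 -76.39092 [ 0.6983 -0.288 ]
```

Request:
{"fn": "apply_moves", "kwargs": {"claw": [-0.8,-0.5,-0.2,0,0], "travel": [[0,0,0],[0,0,0],[0,0,0],[0,0,0],[0,0,0]], "turn": [[0,0,0],[0,0,0],[0,0,0],[0,0,0],[0,0,0]]}}

```text
t: 32.83
tcp_pos: [0.6639, -0.3296, 0.0733]
tool_rot: [0.999, 0.033, -0.001, -0.0]
force: [0.4, -0.3, 0.4]
finger_gap: 0.5
gripper_force: 0.0
```

Request:
{"fn": "apply_moves", "kwargs": {"claw": [0,0,0,0,0], "travel": [[0,0,-0.03],[0,0,-0.07],[0,0,-0.11],[0,0,-0.15],[0,0,-0.15]], "turn": [[0,0,0],[0,0,0],[0,0,0],[0,0,0],[0,0,0]]}}

```text
t: 33.25
tcp_pos: [0.6684, -0.3323, 0.2024]
tool_rot: [0.999, 0.033, 0.005, 0.005]
force: [0.2, -0.2, 1.3]
finger_gap: 0.503
gripper_force: 0.0
```

Request:
{"fn": "apply_moves", "kwargs": {"claw": [0,0,0,0,0], "travel": [[-0.05,0,0],[-0.1,0,0],[-0.15,0.01,0],[-0.2,0.015,0],[-0.2,0.015,0]], "turn": [[0,0,-0.039],[0,0,-0.078],[0,0,-0.117],[0,0,-0.156],[0,0,-0.195]]}}

```text
t: 33.67
tcp_pos: [0.4979, -0.3514, 0.1929]
tool_rot: [0.943, 0.334, -0.004, -0.003]
force: [-0.5, 0.8, -0.5]
finger_gap: 0.499
gripper_force: 0.0
```

Run:
```python
from h import *
np.set_printoptions(precision=4,suppress=True)
print(manip.sense()["tcp_pos"],rel([.44,-.36,.17],down(-30)))
```

```text
[ 0.4979 -0.3514  0.1929] (array([-0.0629, -0.037 ,  0.0292]), array([-0.0032,  0.001 , -0.1165]))
```

Request:
{"fn": "apply_moves", "kwargs": {"claw": [0,0,0,0,0], "travel": [[-0.083,-0.059,0.03],[-0.083,-0.059,0.03],[-0.083,-0.059,0.03],[-0.083,-0.059,0.03],[-0.083,-0.059,0.03]], "turn": [[0,0,-0.117],[0,0,-0.117],[0,0,-0.117],[0,0,-0.117],[0,0,-0.117]]}}

```text
t: 34.08
tcp_pos: [0.4249, -0.3582, 0.1704]
tool_rot: [0.867, 0.498, -0.0, 0.001]
force: [1.0, 0.0, -0.2]
finger_gap: 0.502
gripper_force: 0.0
```

```bash
cat > pm.py <<'E'
from h import *
np.set_printoptions(precision=4,suppress=True)
s=snap("wrist");P=fcloud(s);st=manip.sense();print(st["t"],st["tcp_pos"])
m=(P[...,2]>.073)&(P[...,2]<.084)&(np.hypot(P[...,0]-.47,P[...,1]+.27)<.075);c=cv2.minEnclosingCircle(P[m][:,:2].astype(np.float32));print("rim",m.sum(),c)
m=(s["pixels"].max(-1)<60)&(P[...,2]>.055)&(P[...,2]<.07)&(np.hypot(P[...,0]-c[0][0],P[...,1]-c[0][1])<.165)&(np.hypot(P[...,0]-c[0][0],P[...,1]-c[0][1])>.06)
q=P[m]
if len(q)>20:
    v=cv2.fitLine(q[:,:2].astype(np.float32),2,0,.01,.01).ravel();h=np.degrees(np.arctan2(-abs(v[1]),-abs(v[0])));print("handle",len(q),h,v,np.median(q[:,2]))
    g=np.r_[c[0]+.11*np.array([np.cos(np.radians(h)),np.sin(np.radians(h))]),.039];print("G",g,rel(g,down(h+90)))
E
python3 pm.py
```

```text
34.1333 [ 0.4258 -0.3585  0.1707]
rim 2713 ((0.4662746787071228, -0.2568916380405426), 0.05207286402583122)
handle 1459 -119.385666 [ 0.4907  0.8713  0.4167 -0.3461] 0.06440459049426364
G [ 0.4123 -0.3527  0.039 ] (array([-0.0019, -0.0186,  0.1646]), array([ 0.0008,  0.0007, -0.0046]))
```

Request:
{"fn": "apply_moves", "kwargs": {"claw": [0,0,0,0,0], "travel": [[-0.002,-0.0186,0.03],[-0.002,-0.0186,0.08],[-0.002,-0.0186,0.13],[-0.002,-0.0186,0.164],[-0.002,-0.0186,0.164]], "turn": [[0,0,-0.0046],[0,0,-0.0046],[0,0,-0.0046],[0,0,-0.0046],[0,0,-0.0046]]}}

```text
t: 34.55
tcp_pos: [0.4103, -0.3496, 0.0344]
tool_rot: [0.863, 0.506, -0.001, -0.004]
force: [-0.8, 0.2, -0.8]
finger_gap: 0.502
gripper_force: 0.0
```

Request:
{"fn": "apply_moves", "kwargs": {"claw": [-0.4,-1,-1,-1,-1], "travel": [[0,0,0],[0,0,0],[0,0,0],[0,0,0],[0,0,0]], "turn": [[0,0,0],[0,0,0],[0,0,0],[0,0,0],[0,0,0]], "newtons": 90}}

```text
t: 34.97
tcp_pos: [0.4123, -0.3532, 0.0409]
tool_rot: [0.863, 0.506, -0.0, 0.003]
force: [0.8, -0.6, 1.0]
finger_gap: 0.131
gripper_force: 87.8
```

Request:
{"fn": "apply_moves", "kwargs": {"claw": [-1,-1,-1,-1,-1], "travel": [[0,0,0],[0,0,-0.01],[0,0,-0.02],[0,0,-0.02],[0,0,-0.02]], "turn": [[0,0,0],[0,0,0],[0,0,0],[0,0,0],[0,0,0]]}}

```text
t: 35.38
tcp_pos: [0.4112, -0.3523, 0.0558]
tool_rot: [0.863, 0.506, -0.001, 0.001]
force: [-0.3, 1.0, -2.5]
finger_gap: 0.132
gripper_force: 88.1
```

Request:
{"fn": "apply_moves", "kwargs": {"claw": [-1,-1,-1,-1,-1], "travel": [[-0.01,0.012,0],[-0.02,0.024,0],[-0.03,0.035,0],[-0.03,0.035,0],[-0.03,0.035,0]], "turn": [[0,0,0],[0,0,0],[0,0,0],[0,0,0],[0,0,0]]}}

```text
t: 35.8
tcp_pos: [0.4236, -0.3866, 0.0548]
tool_rot: [0.863, 0.506, -0.001, 0.0]
force: [-0.1, 0.8, -2.2]
finger_gap: 0.128
gripper_force: 88.0
```

Run:
```python
from h import *
np.set_printoptions(precision=4,suppress=True)
s=snap("wrist");P=fcloud(s);st=manip.sense();print(st["tcp_pos"],st["force"])
m=(P[...,2]>.08)&(P[...,2]<.10)&(np.hypot(P[...,0]-.478,P[...,1]+.29)<.065);c=P[m]
print(m.sum(),cv2.minEnclosingCircle(c[:,:2].astype(np.float32)),np.percentile(c[:,2],[5,50,95]),np.linalg.svd(c-c.mean(0),full_matrices=False)[2][2])
```

```text
[ 0.4231 -0.3856  0.0547] [-0.7772  0.3617 -3.2877]
8621 ((0.4742698073387146, -0.2974817454814911), 0.05296840891242027) [0.081  0.0888 0.0913] [-0.0324 -0.0387 -0.9987]
```

Request:
{"fn": "apply_moves", "kwargs": {"claw": [-1,-1,-1,-1,-1], "travel": [[0,0,0],[0,0,0.006],[0,0,0.012],[0,0,0.0165],[0,0,0.0165]], "turn": [[0,0.014,0],[0,0.014,0],[0,0.014,0],[0,0.014,0],[0,0.014,0]]}}

```text
t: 36.27
tcp_pos: [0.4232, -0.3853, 0.0408]
tool_rot: [0.862, 0.506, 0.018, -0.012]
force: [-0.2, 0.5, -2.0]
finger_gap: 0.127
gripper_force: 88.0
```

Run:
```python
from h import *
np.set_printoptions(precision=4,suppress=True)
s=snap("wrist");P=fcloud(s);st=manip.sense();print(st["tcp_pos"],st["force"])
m=(P[...,2]>.073)&(P[...,2]<.09)&(np.hypot(P[...,0]-.478,P[...,1]+.292)<.065);c=P[m]
print(m.sum(),cv2.minEnclosingCircle(c[:,:2].astype(np.float32)),np.percentile(c[:,2],[5,50,95]),np.linalg.svd(c-c.mean(0),full_matrices=False)[2][2])
```

```text
[ 0.4234 -0.3856  0.0412] [ 0.0025  0.3688 -1.7959]
7188 ((0.47682926058769226, -0.29077404737472534), 0.05217570811510086) [0.0738 0.0788 0.0811] [-0.0129  0.0003 -0.9999]
```

Request:
{"fn": "apply_moves", "kwargs": {"claw": [-1,-1,-0.6,-0.2,0], "travel": [[0,0,0.0015],[0,0,0.002],[0,0,0.002],[0,0,0.002],[0,0,0.002]], "turn": [[0,0,0],[0,0,0],[0,0,0],[0,0,0],[0,0,0]]}}

```text
t: 36.73
tcp_pos: [0.4242, -0.3868, 0.0408]
tool_rot: [0.862, 0.506, 0.018, -0.01]
force: [-0.3, 0.2, -0.5]
finger_gap: 0.473
gripper_force: 0.0
```

Request:
{"fn": "apply_moves", "kwargs": {"claw": [0,0,0,0,0], "travel": [[0,0,-0.02],[0,0,-0.06],[0,0,-0.11],[0,0,-0.16],[0,0,-0.2]], "turn": [[0,0,0],[0,0,0],[0,0,0],[0,-0.014,0],[0,-0.014,0]]}}

```text
t: 37.15
tcp_pos: [0.421, -0.3923, 0.2034]
tool_rot: [0.863, 0.506, -0.001, 0.002]
force: [0.6, -0.9, -0.3]
finger_gap: 0.504
gripper_force: 0.0
```

```bash
python3 pm.py; python3 -c "
from h import *
print(rel([.60,-.345,.21],down(-65)))"
```

```text
37.2 [ 0.4234 -0.3957  0.2096]
rim 2082 ((0.4772796928882599, -0.2900095582008362), 0.05197738856077194)
handle 1160 -118.906975 [ 0.4834  0.8754  0.4279 -0.3802] 0.06444434833351348
G [ 0.4241 -0.3863  0.039 ] (array([ 0.0124, -0.0079,  0.2131]), array([ 0.0045,  0.0026, -0.0015]))
(array([0.1629, 0.1619, 0.0004]), array([0.0051, 0.0011, 0.199 ]))
```

The pot is back on the mat's centre and upright. Now the valve again.

Request:
{"fn": "apply_moves", "kwargs": {"claw": [0,0,0,0,0], "travel": [[0.163,0.162,0],[0.163,0.162,0],[0.163,0.162,0],[0.163,0.162,0],[0.163,0.162,0]], "turn": [[0.005,0,0.199],[0.005,0,0.199],[0.005,0,0.199],[0.005,0,0.199],[0.005,0,0.199]]}}

```text
t: 37.62
tcp_pos: [0.6017, -0.34, 0.2004]
tool_rot: [0.976, 0.219, -0.002, -0.005]
force: [0.0, -0.3, -0.3]
finger_gap: 0.501
gripper_force: 0.0
```

```bash
python3 -c "
from h import *
print(manip.sense()['tcp_pos'],rel([.6652,-.332,.15],down(-85.7)))"
```

```text
[ 0.60171378 -0.34003797  0.20040693] (array([0.0762, 0.0255, 0.0625]), array([-0.0033,  0.0014,  0.1167]))
```

Request:
{"fn": "apply_moves", "kwargs": {"claw": [0,0,0,0,0], "travel": [[0.076,0.0255,0.02],[0.076,0.0255,0.05],[0.076,0.0255,0.0625],[0.076,0.0255,0.0625],[0.076,0.0255,0.0625]], "turn": [[-0.003,0,0.117],[-0.003,0,0.117],[-0.003,0,0.117],[-0.003,0,0.117],[-0.003,0,0.117]]}}

```text
t: 38.03
tcp_pos: [0.6597, -0.333, 0.1482]
tool_rot: [0.999, 0.041, -0.005, -0.001]
force: [-0.3, -0.4, 1.4]
finger_gap: 0.501
gripper_force: 0.0
```

Request:
{"fn": "apply_moves", "kwargs": {"claw": [0,0], "travel": [[0,0,0],[0,0,0]], "turn": [[0,0,0],[0,0,0]]}}

```text
t: 38.2
tcp_pos: [0.6605, -0.3348, 0.1515]
tool_rot: [0.999, 0.039, -0.003, 0.001]
force: [0.4, 0.1, 0.0]
finger_gap: 0.497
gripper_force: 0.0
```

```bash
python3 lev.py; python3 -c "
from h import *
print(manip.sense()['tcp_pos'],rel([.6655,-.332,.0755],down(-85.7)))"
```

```text
38.25 [ 0.6605 -0.3348  0.1516] head -85.528263526644 [-0.0971 -0.1115  1.1374]
lever top 2080 ((0.645626962184906, -0.33472275733947754), (0.08640733361244202, 0.020888065919280052), 5.501177787780762) fit heading 4.267921 [ 0.6464 -0.3353] z 0.09409544774168004 x [0.605  0.6882] y [-0.3469 -0.3271]
pipe 719 15.995544 [ 0.6454 -0.301 ]
[ 0.66045029 -0.33483236  0.15158646] (array([ 0.0071, -0.0031,  0.0951]), array([0.0003, 0.0019, 0.001 ]))
```

Lever shut at heading 4.27°. Now grip it, turn it 45°, release and rise.

Request:
{"fn": "apply_moves", "kwargs": {"claw": [0,0,0,0,0], "travel": [[0.007,-0.003,0.04],[0.007,-0.003,0.08],[0.007,-0.003,0.095],[0.007,-0.003,0.095],[0.007,-0.003,0.095]], "turn": [[0,0,0],[0,0,0],[0,0,0],[0,0,0],[0,0,0]]}}

```text
t: 38.67
tcp_pos: [0.6649, -0.3312, 0.0738]
tool_rot: [0.999, 0.039, -0.004, -0.0]
force: [0.5, -0.0, 0.3]
finger_gap: 0.499
gripper_force: 0.0
```

Request:
{"fn": "apply_moves", "kwargs": {"claw": [-0.4,-1,-1,-1,-1], "travel": [[0,0,0],[0,0,0],[0,0,0],[0,0,0],[0,0,0]], "turn": [[0,0,0],[0,0,0],[0,0,0],[0,0,0],[0,0,0]], "newtons": 25}}

```text
t: 39.08
tcp_pos: [0.6667, -0.3329, 0.0761]
tool_rot: [0.999, 0.039, -0.002, 0.002]
force: [0.1, -3.0, 5.7]
finger_gap: 0.155
gripper_force: 24.9
```

Request:
{"fn": "apply_moves", "kwargs": {"claw": [-1,-1,-1,-1,-1], "travel": [[0,-0.008,0],[-0.001,-0.0164,0],[-0.0035,-0.0243,0],[-0.0066,-0.032,0],[-0.0105,-0.039,0]], "turn": [[0,0,-0.039],[0,0,-0.078],[0,0,-0.117],[0,0,-0.156],[0,0,-0.194]]}}

```text
t: 39.5
tcp_pos: [0.6542, -0.3034, 0.076]
tool_rot: [0.94, 0.34, -0.004, 0.001]
force: [-4.7, -7.3, 6.5]
finger_gap: 0.153
gripper_force: 24.5
```

```bash
python3 rem.py 45;python3 lev.py
```

```text
[ 0.65422219 -0.30336373  0.07596928] [-4.71234817 -7.27976297  6.45360355]
(array([ 0.0011, -0.0127,  0.0006]), array([-0.0003,  0.003 , -0.0528]))
39.55 [ 0.6537 -0.3028  0.076 ] head -49.910755168233464 [-3.0076 -7.5881  6.7383]
lever top 2932 ((0.6481101512908936, -0.30882853269577026), (0.06171625480055809, 0.014306015335023403), 39.70402908325195) fit heading 40.079895 [ 0.6517 -0.306 ] z 0.0940498344219506 x [0.6245 0.6739] y [-0.3299 -0.2864]
pipe 1072 3.7134469 [ 0.6587 -0.2846]
```

Request:
{"fn": "apply_moves", "kwargs": {"claw": [-1,-1,-1,-1], "travel": [[0,-0.006,0],[-0.0005,-0.0118,0],[-0.0005,-0.0118,0],[-0.0005,-0.0118,0]], "turn": [[0,0,-0.026],[0,0,-0.051],[0,0,-0.051],[0,0,-0.051]]}}

```text
t: 39.88
tcp_pos: [0.6482, -0.2973, 0.076]
tool_rot: [0.911, 0.412, -0.004, 0.002]
force: [-3.3, -8.6, 6.0]
finger_gap: 0.159
gripper_force: 25.2
```

```bash
python3 lev.py
```

```text
39.9333 [ 0.6482 -0.2973  0.076 ] head -41.38389946156443 [-3.3049 -8.1731  6.3766]
lever top 2952 ((0.6431366205215454, -0.30366718769073486), (0.061480432748794556, 0.01438156608492136), 48.5102653503418) fit heading 49.133015 [ 0.6462 -0.3005] z 0.09403750352759147 x [0.6219 0.6661] y [-0.3274 -0.2786]
pipe 1133 3.289949 [ 0.6644 -0.2835]
```

The lever is at 44.9°. Release and rise.

Request:
{"fn": "apply_moves", "kwargs": {"claw": [-0.8,-0.5,-0.2,0,0], "travel": [[0,0,0],[0,0,0],[0,0,0],[0,0,0],[0,0,0]], "turn": [[0,0,0],[0,0,0],[0,0,0],[0,0,0],[0,0,0]]}}

```text
t: 40.35
tcp_pos: [0.6476, -0.2922, 0.0729]
tool_rot: [0.911, 0.411, -0.004, -0.003]
force: [0.6, -0.1, 0.4]
finger_gap: 0.5
gripper_force: 0.0
```

Request:
{"fn": "apply_moves", "kwargs": {"claw": [0,0,0,0,0], "travel": [[0,0,-0.03],[0,0,-0.07],[0,0,-0.12],[0,0,-0.17],[0,0,-0.2]], "turn": [[0,0,0],[0,0,0],[0,0,0],[0,0,0],[0,0,0]]}}

```text
t: 40.77
tcp_pos: [0.6509, -0.2934, 0.2381]
tool_rot: [0.911, 0.412, -0.002, 0.0]
force: [0.6, -0.4, 0.7]
finger_gap: 0.497
gripper_force: 0.0
```

Request:
{"fn": "apply_moves", "kwargs": {"claw": [0,0,0], "travel": [[0,0,0],[0,0,0],[0,0,0]], "turn": [[0,0,0],[0,0,0],[0,0,0]]}}

```text
t: 41.02
tcp_pos: [0.6486, -0.2923, 0.2322]
tool_rot: [0.911, 0.411, -0.004, -0.003]
force: [-0.4, -0.6, -0.4]
finger_gap: 0.501
gripper_force: 0.0
```

```bash
python3 lev.py
python3 - <<'E'
from h import *
np.set_printoptions(precision=4,suppress=True)
s=snap("scene");P=cloud(s);I=inpan(P)
m=(P[...,2]>.073)&(P[...,2]<.084)&(np.hypot(P[...,0]-.475,P[...,1]+.285)<.07);print("rim",m.sum(),cv2.minEnclosingCircle(P[m][:,:2].astype(np.float32)) if m.any() else 0)
for nm,lo,hi,ts in(("o",[3,150,50],[16,255,255],-.086),("y",[20,120,50],[34,255,255],.086)):
    m=msk(s,lo,hi)&(abs(I[...,1]-ts)<.05)&(abs(I[...,0])<.06);k=m&(I[...,0]<.03)&(I[...,2]>.14);print(nm,m.sum(),np.percentile(P[m][:,2],[1,99])," tab t",np.percentile(I[k][:,1],[2,98])-ts)
s=snap("wrist");P=fcloud(s)
m=(P[...,2]>.073)&(P[...,2]<.084)&(np.hypot(P[...,0]-.475,P[...,1]+.285)<.07);print("rim w",m.sum(),cv2.minEnclosingCircle(P[m][:,:2].astype(np.float32)) if m.any() else 0)
E
```

```text
41.0667 [ 0.6482 -0.2923  0.2313] head -41.42416652821365 [-0.3443 -0.3062  0.322 ]
lever top 1149 ((0.6348419785499573, -0.31303098797798157), (0.08492472022771835, 0.01971605233848095), 49.36732482910156) fit heading 49.16474 [ 0.6351 -0.3135] z 0.09413022243894575 x [0.6054 0.665 ] y [-0.3466 -0.28  ]
pipe 663 13.560417 [ 0.6323 -0.2965]
rim 176 ((0.4755045771598816, -0.2868845462799072), 0.05348362401127815)
o 409 [0.0612 0.186 ]  tab t [-0.0146  0.0163]
y 368 [0.0588 0.1871]  tab t [-0.0177  0.0136]
rim w 395 ((0.4806481599807739, -0.27976587414741516), 0.049998436123132706)
```

```bash
python3 -c "
from station import manip
print(manip.sign_off())"
```

```text
the job is handed in; nothing more can be done
None
```

The job is handed in, and my last camera checks showed every item done; no verdict came back. Both plates present (orange and yellow) hang straight on their own studs, all five stir bars are in the tray, and the empty pot stands on the mat. The lever is at about 45° and released, and I left the bottle, jar and tip box alone. The pot was knocked off centre partway through, so I shut the valve, recentred the pot, and then set the lever again to keep the order.

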